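# Open a floor socket box with a putty knife and seat its carrier in the catch

## Robot

A 7-joint arm with a two-finger parallel gripper is mounted at the origin on the work surface. World frame = base frame: x ahead of the robot, y to its left, z up, the work surface at z = 0. Lengths are in m, angles in rad, forces in N, time in s.
With the tool pointing down it reaches from about 0.425 to 0.925 m from the base axis. Payload 6.8 kg.
Tool frame: the origin (TCP) lies between the finger pads; the fingertips stand 22 mm ahead of it and the grasp point (between the pads) lies 3 mm ahead of it; z points along the fingers, y is the direction in which the jaws open and shut (so a half turn about z gives the same grasp; the last joint's range is limited). The gripper opens to 85 mm and grips with 20 to 120 N. Pads are 22 mm wide; open, the fingers measure 114 mm over their backs; the gripper's body (76 mm by 85 mm) begins 54 mm behind the grasp point. The pads swing forward as they close: fully open they stand 13 mm farther back than shut.
Start: joints at [1.172, 0.477, 0.022, 1.555, -0.011, 1.109, -0.083], TCP at [0.194, -0.647, 0.227] pointing down, gripper open.
Joint ranges: [-2.96, 2.96], [-0.34, 2.1], [-1.41, 1.46], [0.24, 2.44], [-1.37, 4.51], [0.17, 1.92], [-2.96, 2.96]. Speed limits (rad/s): [2.39, 2.39, 3.14, 3.14, 3.14, 3.14, 3.14].

## Interface

Orientations are given as a unit quaternion [w, x, y, z].
In Python, from station import bot gives the robot as it stands. The module is installed in compiled form; this text tells all that it offers.
- The arm moves only by the tool drive_tool, never from a script. Its argument "series" is one flat list of numbers, 7 for each row, row after row: the opening, from -1 (shut) to 1 (fully open), then the shift along the tool's x, y, z in mm, then the turn, a rotation vector about the tool's x, y, z in rad. In form: [jaw, x, y, z, wx, wy, wz, jaw, x, y, z, wx, wy, wz, ...]. A call has 1 to 12 rows; each row shifts and turns the commanded pose from where the row before left it, along the tool's axes as they then stand; what a row does not reach is not made up. A row lasts 1/8 s, in which the tool goes at most 62.5 mm and 10.7 degrees, less where a joint would pass 70% of its speed; a pose out of reach is approached as far as the arm can. A call with a gripper value outside its range is refused whole. The fingers move at their own pace and stop on an object; "force" is the grip in N (left out, the last holds). Time passes only in rows, so rows that do not move let the fingers close. It gives the time, the measured TCP pose, the force and the opening at its end, in the units of the state.
- bot.get_obs(): the state, without advancing time (a new reading comes with each control period).
- bot.read_camera(name): name is "scene" or "top" or "wrist"; returns a dict with "pixels" (384x512x3 uint8, blue, green, red), "camera_matrix" (3x3 intrinsics, pixels), "rvec" (rotation vector, rad) and "tvec" (3), from world to camera coordinates, as OpenCV has them. Camera axes: x right, y down, z forward; pixel columns grow to the right and rows downward; lengths in m; the calibration is good to about 2 mm. A picture is of the moment at which its call begins. There is no depth.
- bot.hand_in(): hands the job in, once; it reports no verdict.
The state is a dict: "t": time; "q": joint angles; "joint_vel": joint speeds; "joint_torque": joint torques, N m; "eef_pos": TCP position; "tool_rot": TCP orientation; "contact_force": force on the tool from outside, world axes, zero at the start; "torque": the same for the moment, N m; "gripper_width": opening from 0.0 (shut) to 1.0 (fully open).
Only numpy, scipy, OpenCV 4.12 (cv2) and the standard library are available. Lean on these libraries where they do the work, as an engineer would, in place of code of your own. Each camera call takes 0.05 s, during which the arm holds its last target. There are 200 camera calls.

## Task

Lever up the closed lid of the floor socket box with the blade of the putty knife, not with the fingers, swing it open past upright so that it stands by itself, and lay the knife back on the bench. Then take the socket carrier inside by its upright web, slide it along its rails until you feel its ball click into the notch of the catch clip, without pushing it on past the clip, and finish there, still gripping the web and not letting go, so that a mate could tighten the clamp screw. Leave the other things on the bench where they are.

Things in the scene. Friction and masses are not known exactly. Their poses are not given: they have to be found in the camera images.
- floor_box: Floor socket box, screwed to the bench: steel trough with grey rim, 270 (x) by 190 (y) mm, rim top 80 mm above the bench, walls 4 mm, rim 12 mm wide, inside 262 mm long (x). Origin: centre of its underside. Its -y side is the front with the blade recess; the lid is hinged at the back (+y). Two rails run along x inside, tops 36 mm high, at y = -70 and +70 mm.
- blade_recess (a point): Middle of the slot for the blade in the box's front face, right under the lid (same axes as the box): 70 mm wide (x), from 66 to 80 mm above the bench (centre 73), the lid's underside closing it above, open straight through the 12 mm rim and wall. Behind it, up to 60 mm inside, nothing stands higher than 60 mm above the bench.
- lid (a joint): Lid of the floor box, in rad: 0 closed, lying on the rim; grows as it opens upward and backward, 1.57 upright, 1.9 its stop. Grey plastic plate 262 (x) by 187 (y) by 8 mm, underside at rim height (80 mm), no handle. 0.2 kg; its stiff hinge keeps it at any angle; lifting it at the front edge takes 2 to 3 N.
- lid_hinge (a point): Hinge axis of the lid (runs along the box's x), at its middle: 88 mm behind the middle of the box, 80 mm above the bench.
- lid_edge (a point): Middle of the lid's front lower edge, 183 mm from the hinge axis; closed, it lies flush with the box's front face, over the blade recess.
- knife: Stiff putty knife, loose on the bench, 190 mm long, 0.11 kg. Origin: under the middle of the handle; its x axis points along to the blade tip. Wooden handle 105 (x) by 26 (y) by 20 mm high, from x = -52 to +52 mm; then a steel bolster to x = 61 mm; stiff steel blade 32 mm wide and 2.5 mm thick, level at half the handle's height (10 mm above its underside), ending square at x = 137 mm.
- knife_grip (a point): Middle of the knife's handle, 10 mm above its underside (same axes as the knife).
- knife_tip (a point): Middle of the knife's blade end, 137.5 mm along x from the handle's middle and at the same height (same axes as the knife).
- carrier (a joint): Travel of the socket carrier along the box's +x, in m: 0 is 90 mm to the -x side of the box's middle, 0.18 the far stop. It starts at the -x end, 15 to 35 mm from 0; the catch clip is on its +x side. Sliding friction about 1.2 N, carrier 0.18 kg.
- carrier_web (a point): Middle of the top of the carrier's upright grip web, 76 mm above the bench, at y = 0 of the box (same axes as the box). Web 12 mm thick (x) by 44 mm (y), 29 mm high on the carrier's black plate, 72 (x) by 152 (y) mm, its top 47 mm above the bench. On the plate's front end, in line with the web in x, a brass spring plunger (12 mm across) presses a ball down.
- catch_notch (a point): Notch of the catch clip, a 34 mm steel saddle with clamp screw on the front rail, 37 mm above the bench; its x varies. Same axes as the box: the ball is in the notch when web and notch have the same x. Coming from -x the ball meets a ridge 11 mm before the notch: 5 to 8 N more push, fading over 5 mm, then it is drawn in over the last 5 mm. A second ridge beyond the notch resists as much.
- test_bottle: Bystander: steel pressure bottle with two toggle clamps, 96 mm across, 195 mm high; origin under its centre.
- balance: Bystander: white bench balance, 190 by 135 by 38 mm, the bowl on it; origin under its centre.
- bowl: Bystander: steel bowl, 116 mm across, 34 mm high, on the balance's pan; origin under its centre.
- scoop: Bystander: white plastic scoop, 130 mm long, 42 mm wide, 24 mm high; origin under its bowl.
- brush: Bystander: bottle brush, 210 mm long, 38 mm across the bristles; origin under its middle.
- pencil: Bystander: flat red carpenter's pencil, 185 mm long; origin under its middle.
- hammer: Bystander: hammer lying on the bench, about 250 mm long.
- sample_tin: Bystander: round aluminium sample tin, 68 mm across, 45 mm high; origin under its centre.

How it is judged:
By the outcome, as a careful person would: the job done as asked, in the order asked, and still so for the second after the job is handed in, while the arm keeps its last pose, push and grip.
It also fails if it takes over 72 s, if anything falls off the work surface, if the arm or the gripper's body presses on something with over 40 N, if the wrist force passes 120 N, or if a joint passes its speed limit or range.

## Working session

There is one attempt and no reset: what is moved stays moved. The work goes in short steps, Python scripts to look and compute and a tool call to move; the robot and the scene stay as the last step left them, time stands still between calls to the robot, and variables do not carry over. Pictures are saved under pics/ and viewed, about 8 in all and at most 12, crops included, and the job is handed in when it is done.

Besides the shell and the picture viewer there is one more tool, called as a command line: name --argument value ..., lists and objects as JSON in quotes. drive_tool: Moves the arm, as the interface text tells. Its arguments: {"type":"object","properties":{"series":{"type":"array"},"force":{"type":"number"}},"required":["series"]}

```bash
mkdir -p pics; cat > h.py <<'E'
import numpy as np, cv2
from scipy.spatial.transform import Rotation as R
from station import bot
def cam(n):
    c=bot.read_camera(n); return c
def ray(c,u,v,z):
    K=np.array(c["camera_matrix"]);Rm=cv2.Rodrigues(np.array(c["rvec"],float))[0];t=np.array(c["tvec"],float).reshape(3)
    d=Rm.T@np.linalg.solve(K,[u,v,1.]); o=-Rm.T@t
    return o+d*(z-o[2])/d[2]
def proj(c,P):
    return cv2.projectPoints(np.array(P,float).reshape(-1,3),np.array(c["rvec"],float),np.array(c["tvec"],float),np.array(c["camera_matrix"],float),None)[0].reshape(-1,2)
def st():
    o=bot.get_obs(); q=o["tool_rot"]
    print("t",round(o["t"],2),"pos",np.round(o["eef_pos"],4),"quat",np.round(q,3),"F",np.round(o["contact_force"],1),"w",round(o["gripper_width"],3)); print("q",np.round(o["q"],3))
    return o
E
python3 - <<'E'
from h import *
o=st(); print(R.from_quat(np.roll(o["tool_rot"],-1)).as_matrix().round(2))
for n in ["top","scene"]:
    c=cam(n); cv2.imwrite(f"pics/{n}0.png",cv2.resize(c["pixels"],(800,600),interpolation=cv2.INTER_CUBIC))
    Rm=cv2.Rodrigues(np.array(c["rvec"],float))[0]; print(n,"cam at",(-Rm.T@np.array(c["tvec"]).reshape(3)).round(3))
E
```

```text
t 0.0 pos [ 0.1933 -0.6461  0.2261] quat [-0.001  0.989  0.145 -0.   ] F [-0.6  0.2 -0. ] w 1.002
q [ 1.172  0.478  0.022  1.556 -0.011  1.109 -0.083]
[[ 0.96  0.29 -0.  ]
 [ 0.29 -0.96  0.  ]
 [-0.   -0.   -1.  ]]
top cam at [ 0.323 -0.099  1.011]
scene cam at [1.346 0.163 0.849]
```

View pics/top0.png

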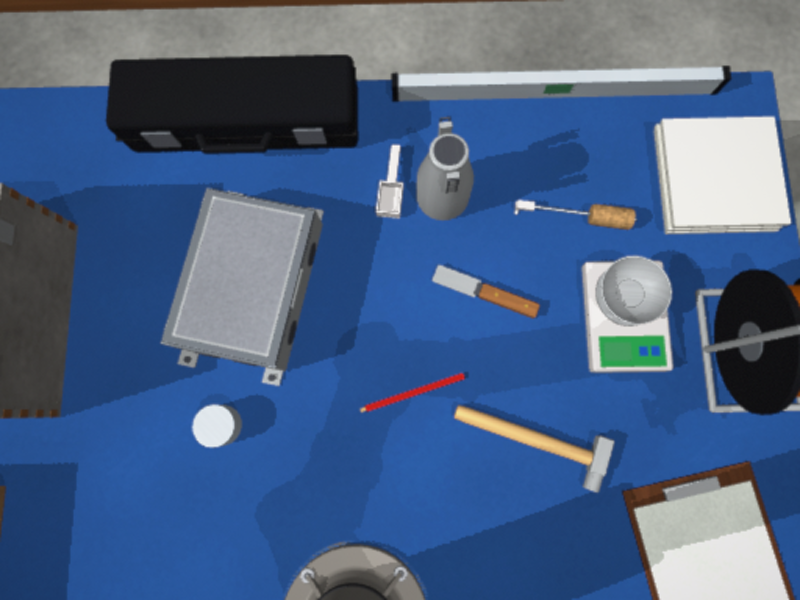

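View pics/scene0.png

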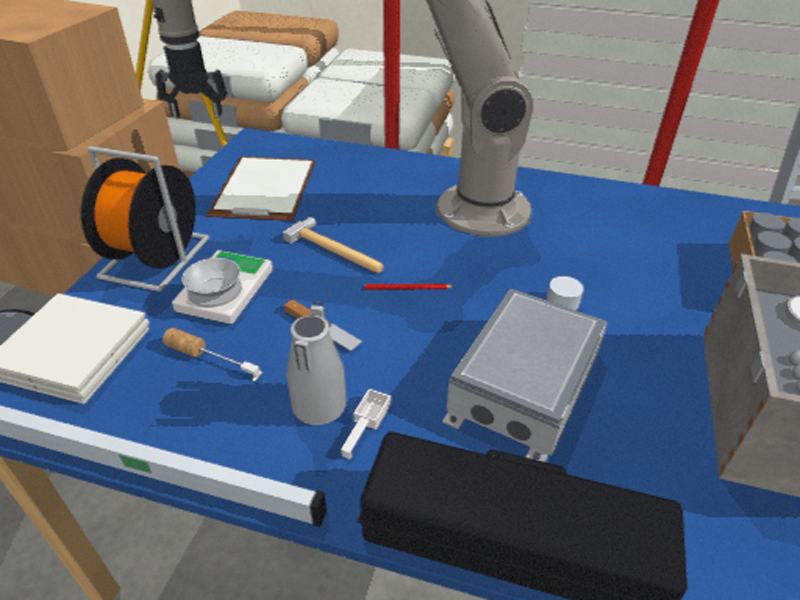

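The top view has world +x up and +y left. It shows the box at about (243,280) with its slotted front facing right, and the knife with its handle at (510,300) and blade tip at (437,272), already pointing roughly at the box. The scene view confirms the lid is closed and shows the bottle near the knife. Next I'll measure the lid and the knife.

```bash
python3 - <<'E'
from h import *
c=cam("top"); im=c["pixels"]
cv2.imwrite("pics/crop1.png",cv2.resize(im[112:252,98:358],None,fx=3,fy=3,interpolation=cv2.INTER_CUBIC))
hsv=cv2.cvtColor(im,cv2.COLOR_BGR2HSV)
nb=((hsv[...,1]<110)|((hsv[...,0]<90)|(hsv[...,0]>130))).astype(np.uint8)
m=np.zeros_like(nb); m[160:212,270:352]=nb[160:212,270:352]
n,l,s,ce=cv2.connectedComponentsWithStats(m); i=1+s[1:,4].argmax(); ys,xs=np.where(l==i)
P=np.array([ray(c,x,y,.012)[:2] for x,y in zip(xs,ys)]); mu=P.mean(0); w,v=np.linalg.eigh(np.cov((P-mu).T)); d=v[:,1]; d*=np.sign(d[1])
p=(P-mu)@d; print("knife px",s[i],"axis",d,"yaw",np.degrees(np.arctan2(d[1],d[0])),"ends",mu+d*p.min(),mu+d*p.max(),"len",np.ptp(p))
br=m.astype(bool)&(hsv[...,0]<25)&(hsv[...,1]>90); ys,xs=np.where(br); Q=np.array([ray(c,x,y,.015)[:2] for x,y in zip(xs,ys)]);q=(Q-mu)@d; print("handle mean",Q.mean(0),"len",np.ptp(q), "mid",mu+d*(q.min()+q.max())/2)
# box: grey blob
m=np.zeros_like(nb); m[115:252,95:215]=nb[115:252,95:215]; m=cv2.morphologyEx(m,cv2.MORPH_OPEN,np.ones((3,3)))
# bright lid white frame line
g=cv2.cvtColor(im,cv2.COLOR_BGR2GRAY)
print("grey samples",g[180,110:200:3])
b=(g>165).astype(np.uint8)*m; n,l,s,ce=cv2.connectedComponentsWithStats(b,connectivity=8); i=1+s[1:,4].argmax()
cn=np.argwhere(l==i)[:,::-1].astype(np.float32); r=cv2.minAreaRect(cn); bx=cv2.boxPoints(r); print(s[i],bx)
W=np.array([ray(c,*k,.088)[:2] for k in bx]);print(W,W.mean(0),np.linalg.norm(np.diff(W,axis=0),axis=1))
E
```

```text
knife px [276 169  70  35 803] axis [0.38526792 0.92280476] yaw 67.3396260469778 ends [ 0.49064279 -0.32195991] [ 0.56470858 -0.14455539] len 0.19224491461715787
handle mean [ 0.51051771 -0.27219678] len 0.10355686663948852 mid [ 0.51144024 -0.27214525]
grey samples [ 64  73 128 140 158 155 151 153 152 151 153 157 153 152 153 156 157 160
 155 158 158 157 159 158 179 130 124 123  79  69]
[110 126  85 102 574] [[109.64012 214.38815]
 [133.75322 121.38047]
 [194.45116 137.11697]
 [170.33806 230.12466]]
[[0.45244303 0.27956816]
 [0.69586456 0.23027325]
 [0.64903073 0.07112044]
 [0.40998311 0.12755131]] [0.55183036 0.17712829] [0.2483627  0.16590065 0.24561801]
```

View pics/crop1.png

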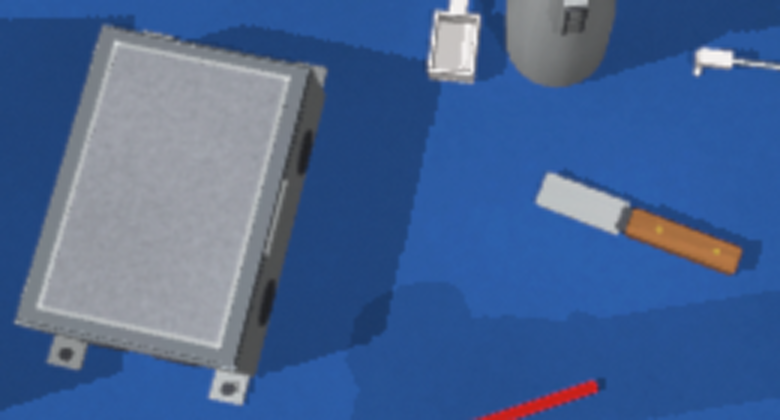

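The crop shows the lid's white frame with corners at crop px (118,41), (292,78), (219,347) and (38,307). The lid outline corners are near (104,25), (313,66), (240,372) and (16,322). The knife is clear.

```bash
python3 - <<'E'
from h import *
c=cam("top")
for pts in ([(118,41),(292,78),(219,347),(38,307)],[(106,25),(312,66),(236,371),(16,322)]):
    W=np.array([ray(c,x/3-1/3+98,y/3-1/3+112,.088)[:2] for x,y in pts]); print(W.round(4).tolist(),"mean",W.mean(0).round(4),np.linalg.norm(W-np.roll(W,-1,0),axis=1).round(4))
    for a,b in((3,0),(2,1),(1,0),(2,3)): d=W[b]-W[a]; print(np.degrees(np.arctan2(d[1],d[0])).round(2))
E
```

```text
[[0.6848, 0.2213], [0.6475, 0.0697], [0.4168, 0.1269], [0.4534, 0.2779]] mean [0.5506 0.174 ] [0.1562 0.2377 0.1553 0.2382]
-13.74
-13.93
76.2
76.4
[[0.6997, 0.2324], [0.658, 0.0525], [0.3969, 0.1125], [0.4413, 0.2954]] mean [0.549  0.1732] [0.1847 0.2679 0.1882 0.266 ]
-13.7
-12.93
76.93
76.35
```

drive_tool --series '[1, 25, -43.8, 0, 0, 0, 0, 1, 25, -43.8, 0, 0, 0, 0, 1, 25, -43.8, 0, 0, 0, 0, 1, 25, -43.8, 0, 0, 0, 0, 1, 25, -43.8, 0, 0, 0, 0, 1, 51.6, -12.4, 0, 0, 0, 0, 1, 51.6, -12.4, 0, 0, 0, 0, 1, 51.6, -12.4, 0, 0, 0, 0, 1, 51.6, -12.4, 0, 0, 0, 0, 1, 51.6, -12.4, 0, 0, 0, 0, 1, 51.6, -12.4, 0, 0, 0, 0]' --force 100

```text
t: 1.58
eef_pos: [0.527, -0.2401, 0.2271]
tool_rot: [0.0, 0.989, 0.145, -0.0]
contact_force: [-0.3, 0.1, 0.2]
gripper_width: 0.993
```

drive_tool --series '[0.2, 0, 0, 0, 0, 0, -0.177, 0.2, 0, 0, 0, 0, 0, -0.177, 0.2, 0, 0, 0, 0, 0, -0.177, 0.2, 0, 0, 0, 0, 0, -0.177, 0.2, 0, 0, 0, 0, 0, -0.177, 0.2, 0, 0, 0, 0, 0, 0]'

```text
t: 2.33
eef_pos: [0.5256, -0.2411, 0.2269]
tool_rot: [-0.0, 0.833, 0.554, -0.0]
contact_force: [0.4, -0.1, -0.1]
gripper_width: 0.602
```

```bash
cat >> h.py <<'E'
def go(p,yaw):
    "tool-axis shift (mm) and turn (rad) from current measured pose to point p, tool down with yaw deg"
    o=bot.get_obs(); A=R.from_quat(np.roll(o["tool_rot"],-1)); B=R.from_euler('z',yaw,degrees=True)*R.from_euler('x',180,degrees=True)
    print("shift mm",(A.inv().apply(np.array(p)-o["eef_pos"])*1000).round(1),"rotvec",(A.inv()*B).as_rotvec().round(4))
E
python3 - <<'E'
from h import *
st(); go([.5249,-.2398,.025],67.34)
c=cam("wrist"); cv2.imwrite("pics/w1.png",c["pixels"])
print(proj(c,[[.5249,-.2398,.02],[.4906,-.322,.02],[.5647,-.1446,.012]]).round(0))
E
```

```text
t 2.33 pos [ 0.5256 -0.2411  0.2269] quat [-0.     0.833  0.554 -0.   ] F [ 0.4 -0.1 -0.1] w 0.602
q [ 0.651  0.351 -0.413  1.77   0.159  1.054 -0.216]
shift mm [  0.9  -1.  201.9] rotvec [-0.0004 -0.0002 -0.0014]
[[251. 166.]
 [251. 229.]
 [250.  80.]]
```

View pics/w1.png

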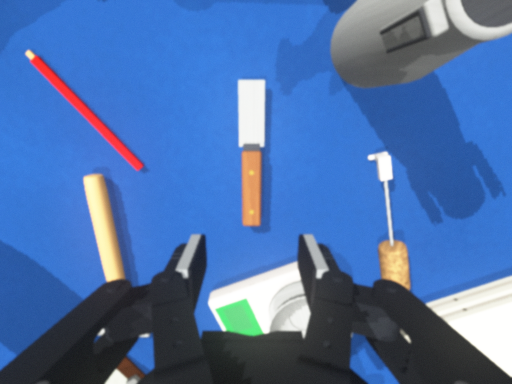

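The wrist view agrees: predicted handle end (251,229) and tip (250,80), seen at (251,226) and (251,80). I'll descend and grip.

drive_tool --series '[0.1, 0.9, -1, 50, 0, 0, 0, 0.1, 0, 0, 50, 0, 0, 0, 0.1, 0, 0, 50, 0, 0, 0, 0.1, 0, 0, 30, 0, 0, 0, 0.1, 0, 0, 20, 0, 0, 0, 0.1, 0, 0, 2, 0, 0, 0, -1, 0, 0, 0, 0, 0, 0, -1, 0, 0, 0, 0, 0, 0, -1, 0, 0, 0, 0, 0, 0, -1, 0, 0, 0, 0, 0, 0, -1, 0, 0, 0, 0, 0, 0]' --force 100

```text
t: 3.75
eef_pos: [0.5253, -0.2398, 0.0253]
tool_rot: [0.0, 0.832, 0.555, 0.0]
contact_force: [0.1, -0.4, 0.3]
gripper_width: -0.002
```

drive_tool --series '[-1, 0, 0, -20, 0, 0, 0, -1, 0, 0, -50, 0, 0, 0, -1, 0, 0, -50, 0, 0, 0, -1, 0, 0, 0, 0, 0, 0, -1, 0, 0, 0, 0, 0, 0]'

```text
t: 4.38
eef_pos: [0.525, -0.2398, 0.1458]
tool_rot: [0.0, 0.832, 0.555, 0.0]
contact_force: [-0.6, 0.4, -1.4]
gripper_width: 0.004
```

```bash
python3 - <<'E'
from h import *
st()
# pre-insert: tip on box centreline, 25 mm in front of face; tip is 102.5 mm ahead of grip
y=np.radians(-13.75); ex=np.array([np.cos(y),np.sin(y)]); ey=np.array([-np.sin(y),np.cos(y)]); C=np.array([.5507,.1753])
p=C-(.095+.025+.1025)*ey; print(p); go([*p,.145],76.25)
for n in("wrist","scene"):
    c=cam(n); cv2.imwrite(f"pics/{n}2.png",c["pixels"])
E
```

```text
t 4.38 pos [ 0.525  -0.2398  0.1458] quat [0.    0.832 0.555 0.   ] F [-0.6  0.4 -1.4] w 0.004
q [ 0.633  0.439 -0.4    1.849  0.214  0.895 -0.263]
[ 0.49781489 -0.04082361]
shift mm [ 173.2 -101.7    0.6] rotvec [ 0.0007  0.0003 -0.1551]
```

View pics/wrist2.png

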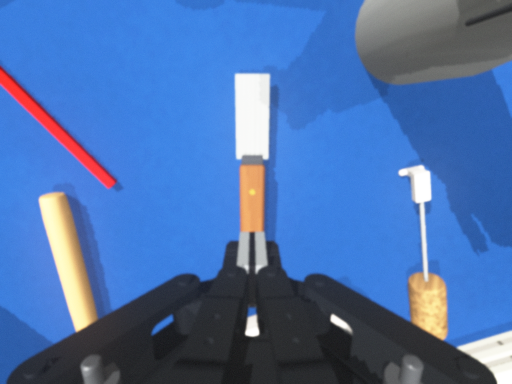

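```bash
python3 - <<'E'
from h import *
c=cam("wrist"); print(proj(c,[[.5249,-.2398,.02],[.4906,-.322,.02],[.5647,-.1446,.01],[.5249,-.2398,.1458],[.5249,-.2398,.1238]]).round(0))
Rm=cv2.Rodrigues(np.array(c["rvec"],float))[0]; print("cam",(-Rm.T@np.array(c["tvec"]).reshape(3)).round(3), Rm[2].round(2))
c=cam("scene");im=c["pixels"]; u,v=proj(c,[.525,-.24,.12])[0].astype(int); print(u,v)
cv2.imwrite("pics/s3.png",cv2.resize(im[max(v-70,0):v+70,max(u-90,0):u+90],None,fx=4,fy=4,interpolation=cv2.INTER_CUBIC))
E
```

```text
[[252. 184.]
 [252. 261.]
 [252.  74.]
 [252. 243.]
 [252. 227.]]
cam [ 0.555 -0.169  0.291] [-0.12 -0.28 -0.95]
200 178
```

View pics/s3.png

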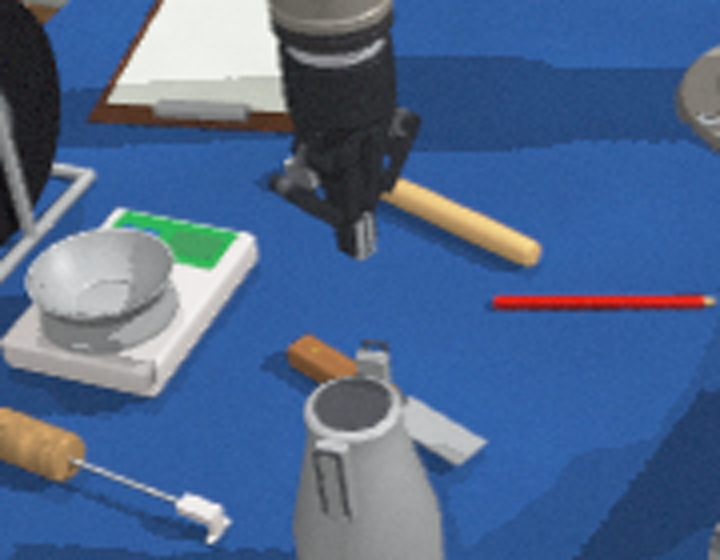

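The grip missed: the fingers shut above the knife, which has not moved. Both views put the fingertips only about 14 mm ahead of the TCP. I'll go down lower, watching the force.

drive_tool --series '[-0.1, 0, 0, 0, 0, 0, 0, -0.1, 0, 0, 50, 0, 0, 0, -0.1, 0, 0, 50, 0, 0, 0, -0.1, 0, 0, 20, 0, 0, 0, -0.1, 0, 0, 7, 0, 0, 0, -0.1, 0, 0, 0, 0, 0, 0]'

```text
t: 5.32
eef_pos: [0.5261, -0.2399, 0.0189]
tool_rot: [0.001, 0.832, 0.555, 0.0]
contact_force: [0.3, -0.0, 0.1]
gripper_width: 0.447
```

drive_tool --series '[-0.1, 0, 0, 2, 0, 0, 0, -0.1, 0, 0, 0, 0, 0, 0]'

```text
t: 5.58
eef_pos: [0.5258, -0.2401, 0.0171]
tool_rot: [0.001, 0.832, 0.555, 0.0]
contact_force: [-0.1, 0.5, -0.4]
gripper_width: 0.448
```

drive_tool --series '[-0.1, 0, 0, 2, 0, 0, 0, -0.1, 0, 0, 0, 0, 0, 0]'

```text
t: 5.82
eef_pos: [0.5252, -0.2398, 0.0142]
tool_rot: [0.0, 0.832, 0.555, -0.0]
contact_force: [-0.5, -0.4, -0.5]
gripper_width: 0.449
```

drive_tool --series '[-1, 0, 0, 0, 0, 0, 0, -1, 0, 0, 0, 0, 0, 0, -1, 0, 0, 0, 0, 0, 0, -1, 0, 0, 0, 0, 0, 0]' --force 100

```text
t: 6.32
eef_pos: [0.5253, -0.2398, 0.0148]
tool_rot: [0.0, 0.832, 0.555, -0.0]
contact_force: [-2.5, 0.9, 7.0]
gripper_width: 0.221
```

drive_tool --series '[-1, 0, 0, -5, 0, 0, 0, -1, 0, 0, -40, 0, 0, 0, -1, 0, 0, -60, 0, 0, 0, -1, 0, 0, -35, 0, 0, 0, -1, 0, 0, 0, 0, 0, 0, -1, 0, 0, 0, 0, 0, 0]'

```text
t: 7.08
eef_pos: [0.5243, -0.2397, 0.1532]
tool_rot: [-0.001, 0.832, 0.555, -0.001]
contact_force: [-0.6, 0.4, -2.0]
gripper_width: 0.217
```

```bash
python3 - <<'E'
from h import *
st()
c=cam("wrist"); cv2.imwrite("pics/w4.png",c["pixels"]); print(proj(c,[[.5649,-.1448,.141],[.5649,-.1448,.16],[.49,-.322,.145]]).round(0))
c=cam("scene");im=c["pixels"]; u,v=proj(c,[.545,-.2,.15])[0].astype(int); print(u,v)
a=cv2.resize(im[max(v-60,0):v+60,max(u-80,0):u+80],None,fx=2.4,fy=3.2,interpolation=cv2.INTER_CUBIC)
cv2.imwrite("pics/j4.png",np.hstack([cv2.resize(cv2.imread("pics/w4.png"),(416,384)),a]))
E
```

```text
t 7.08 pos [ 0.5243 -0.2397  0.1532] quat [-0.001  0.832  0.555 -0.001] F [-0.6  0.4 -2. ] w 0.217
q [ 0.64   0.431 -0.409  1.843  0.211  0.912 -0.261]
[[252.  51.]
 [252.  43.]
 [251. 350.]]
209 177
```

View pics/j4.png

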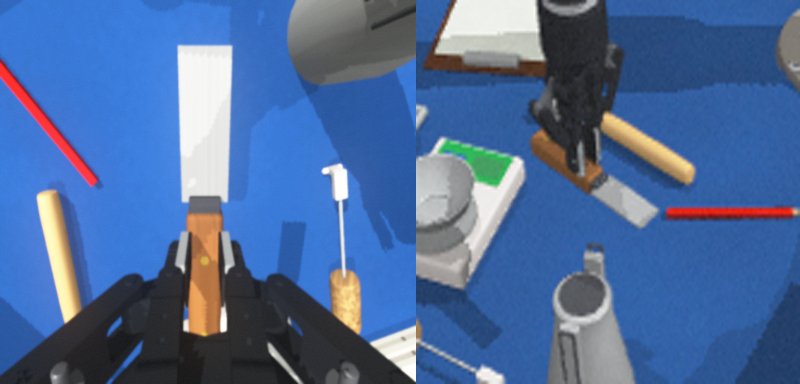

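The knife is gripped and level. The blade tip is at wrist px (252,45), and the bolster is clear of the fingers. I'll measure the tip height from blade corner pixels before inserting.

```bash
python3 - <<'E'
from h import *
from scipy.optimize import least_squares
c=cam("wrist"); im=c["pixels"]; hsv=cv2.cvtColor(im,cv2.COLOR_BGR2HSV)
m=((hsv[...,1]<60)&(hsv[...,2]>120)).astype(np.uint8); m[:,:200]=0;m[:,300:]=0;m[245:]=0
r=[(y,np.where(m[y])[0].min(),np.where(m[y])[0].max()+1) for y in range(40,245) if m[y].sum()>30]
yt,yb=r[0][0],r[-1][0]; print("rows",yt,yb,r[2],r[-4])
px=[]
for y,a,b in (r[2],r[-6]): px+=[(a-.5,y),(b-.5,y)]
px[0]=(px[0][0],yt-.5);px[1]=(px[1][0],yt-.5)
o=bot.get_obs(); A=R.from_quat(np.roll(o["tool_rot"],-1)); T=np.array(o["eef_pos"])
# unknown in tool frame: tip x, z(offset), pitch ; blade rows by width
def f(p):
    tx,ty,tz,pit,yaw=p; d=np.array([np.cos(pit)*np.cos(yaw),np.sin(yaw),np.sin(pit)]); n=np.array([-np.sin(yaw),np.cos(yaw),0])
    tip=np.array([tx,ty,tz]); root=tip-.0765*d
    pts=[tip-n*.016,tip+n*.016,root-n*.016,root+n*.016]
    return (proj(c,T+A.apply(pts))-q).ravel()
q=np.array(px); q[2]=(r[-1][1]-.5,yb+.5); q[3]=(r[-1][2]-.5,yb+.5)
if proj(c,T+A.apply([[.1,-.016,0]]))[0,0]>252: q=q[[1,0,3,2]]
s=least_squares(f,[.1,0,.005,0,0]); print("tip in tool mm",s.x[:3]*1000,"pitch,yaw deg",np.degrees(s.x[3:]),"res",s.fun.round(1))
y=np.radians(-13.75); ey=np.array([-np.sin(y),np.cos(y)]); C=np.array([.5507,.1753])
p=C-(.095+.025+.1025)*ey; go([*p,.1532],76.25)
E
```

```text
rows 46 196 (48, np.int64(219), np.int64(286)) (193, np.int64(224), np.int64(280))
tip in tool mm [103.64128264   0.79491356   1.11187313] pitch,yaw deg [-1.56204446  0.22452994] res [-0.1 -0.   0.   0.2 -0.2 -0.2  0.3  0. ]
shift mm [ 173.2 -100.7   -0.4] rotvec [-0.003  -0.0003 -0.155 ]
```

drive_tool --series '[-1, 43.3, -25.2, 0, 0, 0, 0, -1, 43.3, -25.2, 0, 0, 0, 0, -1, 43.3, -25.2, 0, 0, 0, 0, -1, 43.3, -25.2, 0, 0, 0, 0, -1, 0, 0, 0, -0.003, 0, -0.155, -1, 0, 0, 40, 0, 0, 0, -1, 0, 0, 38, 0, 0, 0, -1, 0, 0, 0, 0, 0, 0]'

```text
t: 8.22
eef_pos: [0.4961, -0.0411, 0.0732]
tool_rot: [-0.001, 0.786, 0.618, -0.002]
contact_force: [-0.7, 0.1, -1.4]
gripper_width: 0.216
```

```bash
python3 - <<'E'
from h import *
st()
y=np.radians(-13.75); ey=np.array([-np.sin(y),np.cos(y)]); C=np.array([.5507,.1753])
p=C-(.095+.025+.1025)*ey; go([*p,.075],76.25)
c=cam("wrist"); cv2.imwrite("pics/w5.png",c["pixels"])
P=C-.095*ey; ex=np.array([np.cos(y),np.sin(y)])
print("slot ends, z80:",proj(c,[[*(P-.035*ex),.08],[*(P+.035*ex),.08]]).round(0), "lid corners",proj(c,[[*(P-.131*ex),.088],[*(P+.131*ex),.088]]).round(0))
E
```

```text
t 8.22 pos [ 0.4961 -0.0411  0.0732] quat [-0.001  0.786  0.618 -0.002] F [-0.7  0.1 -1.4] w 0.216
q [ 0.348  0.449 -0.476  2.072  0.316  0.694 -0.573]
shift mm [ 0.6  1.6 -1.8] rotvec [-0.0043  0.0013  0.0005]
slot ends, z80: [[171. -23.]
 [337. -23.]] lid corners [[-76. -31.]
 [587. -33.]]
```

View pics/w5.png

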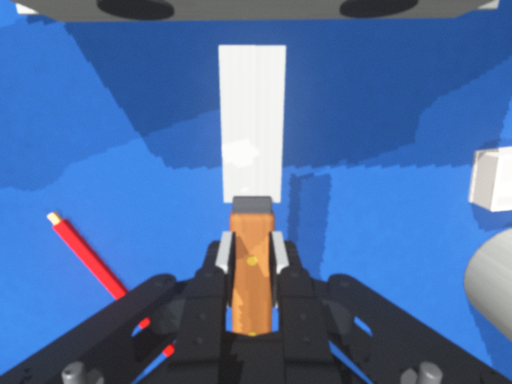

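The wrist view shows the box's front face square to the blade, with its knockouts at px (135,8) and (380,8), symmetric about the blade. I'll insert.

drive_tool --series '[-1, 0.6, 1.6, -1.8, 0, 0, 0, -1, 12, 0, 0, 0, 0, 0, -1, 12, 0, 0, 0, 0, 0, -1, 10, 0, 0, 0, 0, 0, -1, 0, 0, 0, 0, 0, 0]'

```text
t: 8.9
eef_pos: [0.5092, -0.0065, 0.0781]
tool_rot: [0.001, 0.786, 0.618, 0.001]
contact_force: [-0.7, -0.1, -1.6]
gripper_width: 0.219
```

drive_tool --series '[-1, 8, 0, 0, 0, 0, 0, -1, 8, 0, 0, 0, 0, 0, -1, 8, 0, 0, 0, 0, 0, -1, 0, 0, 0, 0, 0, 0]'

```text
t: 9.4
eef_pos: [0.5147, 0.0164, 0.078]
tool_rot: [0.001, 0.786, 0.618, 0.001]
contact_force: [-0.3, 0.0, -1.8]
gripper_width: 0.214
```

drive_tool --series '[-1, 0, 0, -5, 0, 0, 0, -1, 0.7, 0, -15, 0, 0, 0, -1, 2.3, 0, -14.8, 0, 0, 0, -1, 3.7, 0, -14.5, 0, 0, 0, -1, 5.1, 0, -14.1, 0, 0, 0, -1, 6.6, 0, -13.5, 0, 0, 0, -1, 0, 0, 0, 0, 0, 0]'

```text
t: 10.28
eef_pos: [0.5203, 0.0347, 0.1566]
tool_rot: [0.002, 0.786, 0.618, 0.003]
contact_force: [0.1, 0.5, 0.2]
gripper_width: 0.0
```

```bash
python3 - <<'E'
from h import *
st()
a=cam("wrist")["pixels"]; b=cam("scene")["pixels"]
b=b[130:322,240:432]
cv2.imwrite("pics/j6.png",np.hstack([cv2.resize(a,(400,300)),cv2.resize(b,(300,300),interpolation=cv2.INTER_CUBIC)]))
E
```

```text
t 10.28 pos [0.5203 0.0347 0.1566] quat [0.002 0.786 0.618 0.003] F [0.1 0.5 0.2] w 0.0
q [ 0.257  0.357 -0.537  1.966  0.238  0.873 -0.643]
```

View pics/j6.png

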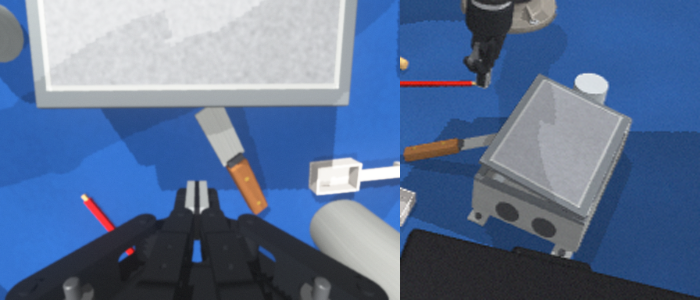

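The knife has slipped out of the grip. Its handle is at joint-image px (248,190), its tip is near (210,115) at the box front, and the lid looks only slightly raised. I'll triangulate the knife from the views numerically.

```bash
cat >> h.py <<'E'
def brown(c,roi=None):
    hsv=cv2.cvtColor(c["pixels"],cv2.COLOR_BGR2HSV); m=((hsv[...,0]>4)&(hsv[...,0]<20)&(hsv[...,1]>120)&(hsv[...,2]>50)).astype(np.uint8)
    if roi: k=np.zeros_like(m); x0,y0,x1,y1=roi; k[y0:y1,x0:x1]=1; m*=k
    n,l,s,ce=cv2.connectedComponentsWithStats(m); i=1+s[1:,4].argmax()
    b=cv2.boxPoints(cv2.minAreaRect(np.argwhere(l==i)[:,::-1].astype(np.float32)))
    e=[np.linalg.norm(b[0]-b[1]),np.linalg.norm(b[1]-b[2])]
    E=[(b[0]+b[1])/2,(b[2]+b[3])/2] if e[0]<e[1] else [(b[1]+b[2])/2,(b[3]+b[0])/2]
    return s[i],np.array(E),sorted(e)
def tri(c1,p1,c2,p2):
    M=lambda c:np.array(c["camera_matrix"],float)@np.c_[cv2.Rodrigues(np.array(c["rvec"],float))[0],np.array(c["tvec"],float).reshape(3)]
    X=cv2.triangulatePoints(M(c1),M(c2),np.array(p1,float).reshape(2,1),np.array(p2,float).reshape(2,1)); return (X[:3]/X[3]).ravel()
E
python3 - <<'E'
from h import *
w,s,t=cam("wrist"),cam("scene"),cam("top")
bw=brown(w,(270,190,360,290)); bs=brown(s,(200,190,330,260)); bt=brown(t,(200,120,360,260))
for b in(bw,bs,bt): print(b[0],b[1].round(1).tolist(),np.round(b[2],1))
for z in(.01,.04,.07): print(z,[ray(w,*e,z)[:2].round(3).tolist() for e in bw[1]],[ray(s,*e,z)[:2].round(3).tolist() for e in bs[1]],[ray(t,*e,z)[:2].round(3).tolist() for e in bt[1]])
E
```

```text
[ 291  203   49   68 1451] [[301.1000061035156, 207.1999969482422], [329.8999938964844, 267.6000061035156]] [24.2 66.9]
[243 219  34  15 309] [[276.70001220703125, 222.6999969482422], [242.89999389648438, 229.39999389648438]] [ 9.  34.5]
[223 164  37  15 320] [[258.6000061035156, 167.5], [223.0, 173.8000030517578]] [ 9.1 36.1]
0.01 [[0.566, -0.012], [0.585, -0.096]] [[0.529, -0.002], [0.585, -0.09]] [[0.584, -0.093], [0.569, 0.006]]
0.04 [[0.563, 0.0], [0.58, -0.075]] [[0.558, 0.004], [0.612, -0.081]] [[0.577, -0.093], [0.562, 0.003]]
0.07 [[0.56, 0.013], [0.575, -0.054]] [[0.587, 0.01], [0.639, -0.072]] [[0.569, -0.093], [0.554, -0.001]]
```

```bash
cat >> h.py <<'E'
yb=np.radians(-13.75); EX=np.array([np.cos(yb),np.sin(yb),0]); EY=np.array([-np.sin(yb),np.cos(yb),0]); C=np.array([.5507,.1753,0]); EZ=np.array([0,0,1.])
def bx(x,y,z): return C+x*EX+y*EY+z*EZ
def lidp(th,x,r,n=0): # point on lid at distance r from hinge, n above underside
    return bx(x,.088-r*np.cos(th)+n*np.sin(th)*1,.08+r*np.sin(th)+n*np.cos(th))
E
python3 - <<'E'
from h import *
w=cam("wrist"); s=cam("scene")
for th in np.arange(0,.61,.1): print(round(th,2),proj(w,[lidp(th,-.131,.183),lidp(th,.131,.183),lidp(th,.131,.183,.008)]).round(0).tolist(),proj(s,[lidp(th,.131,.183),lidp(th,.131,.183,.008)]).round(0).tolist())
g=cv2.cvtColor(w["pixels"],cv2.COLOR_BGR2GRAY); print("col 150",g[90:150:2,150].tolist()); print("row 120", g[100,30:70:2].tolist(), g[100,420:460:2].tolist())
E
```

```text
0.0 [[80.0, 139.0], [415.0, 139.0], [421.0, 140.0]] [[286.0, 241.0], [287.0, 239.0]]
0.1 [[65.0, 141.0], [429.0, 140.0], [436.0, 141.0]] [[287.0, 236.0], [288.0, 234.0]]
0.2 [[47.0, 140.0], [447.0, 140.0], [456.0, 139.0]] [[288.0, 232.0], [289.0, 230.0]]
0.3 [[24.0, 136.0], [468.0, 136.0], [480.0, 133.0]] [[291.0, 228.0], [292.0, 226.0]]
0.4 [[-4.0, 128.0], [496.0, 127.0], [510.0, 122.0]] [[293.0, 224.0], [295.0, 222.0]]
0.5 [[-40.0, 113.0], [530.0, 112.0], [548.0, 103.0]] [[297.0, 220.0], [298.0, 219.0]]
0.6 [[-87.0, 89.0], [575.0, 88.0], [599.0, 74.0]] [[301.0, 217.0], [303.0, 216.0]]
col 150 [218, 217, 216, 220, 222, 219, 215, 221, 235, 242, 240, 209, 174, 171, 170, 171, 168, 172, 169, 169, 167, 159, 111, 80, 75, 75, 75, 77, 72, 76]
row 120 [84, 84, 84, 86, 87, 90, 123, 182, 183, 177, 175, 171, 171, 177, 217, 238, 241, 228, 216, 217] [205, 206, 208, 209, 209, 212, 211, 230, 239, 239, 204, 171, 168, 166, 166, 166, 167, 151, 115, 111]
```

```bash
python3 - <<'E'
from h import *
w,s,t=cam("wrist"),cam("scene"),cam("top")
bw=brown(w,(270,190,360,290))[1]; bs=brown(s,(200,190,330,260))[1]; bt=brown(t,(200,120,360,260))[1][::-1]
for nm,f in(("ws",lambda i:tri(w,bw[i],s,bs[i])),("wt",lambda i:tri(w,bw[i],t,bt[i])),("st",lambda i:tri(s,bs[i],t,bt[i]))):
    a,b=f(0),f(1); d=a-b; print(nm,"front",a.round(4),"back",b.round(4),"len",np.linalg.norm(d).round(3),"yaw",np.degrees(np.arctan2(d[1],d[0])).round(1),"pitch",np.degrees(np.arcsin(d[2]/np.linalg.norm(d))).round(1))
o=bot.get_obs(); A=R.from_quat(np.roll(o["tool_rot"],-1)); T=np.array(o["eef_pos"])
for x in(0,.011): print(x,[(z,*proj(w,T+A.apply([x,0,z/1000]))[0].round(0)) for z in(0,5,10,15,22)])
g=cv2.cvtColor(w["pixels"],cv2.COLOR_BGR2GRAY); print("finger col 248",g[215:300:3,246].tolist())
E
```

```text
ws front [0.5622 0.0038 0.0447] back [ 0.5861 -0.091   0.0129] len 0.103 yaw 104.2 pitch 18.0
wt front [0.5611 0.002  0.0438] back [ 0.5839 -0.0927  0.0148] len 0.102 yaw 103.5 pitch 16.6
st front [0.5607 0.0033 0.0425] back [ 0.5843 -0.0916  0.0095] len 0.103 yaw 104.0 pitch 18.6
0 [(0, np.float64(251.0), np.float64(242.0)), (5, np.float64(251.0), np.float64(238.0)), (10, np.float64(251.0), np.float64(234.0)), (15, np.float64(251.0), np.float64(231.0)), (22, np.float64(251.0), np.float64(226.0))]
0.011 [(0, np.float64(251.0), np.float64(225.0)), (5, np.float64(251.0), np.float64(221.0)), (10, np.float64(251.0), np.float64(218.0)), (15, np.float64(251.0), np.float64(215.0)), (22, np.float64(251.0), np.float64(211.0))]
finger col 248 [86, 86, 86, 87, 89, 105, 184, 187, 188, 186, 188, 186, 187, 187, 186, 185, 186, 224, 203, 110, 47, 40, 35, 33, 33, 35, 35, 36, 36]
```

```bash
cat >> h.py <<'E'
def ori(yaw,pitch): # tool x along heading yaw, nose up pitch (deg); tool z down
    a,b=np.radians([yaw,pitch]); x=np.array([np.cos(a)*np.cos(b),np.sin(a)*np.cos(b),np.sin(b)]); y=np.cross(-EZ,x); y/=np.linalg.norm(y)
    return R.from_matrix(np.c_[x,y,np.cross(x,y)])
def go2(p,B):
    o=bot.get_obs(); A=R.from_quat(np.roll(o["tool_rot"],-1))
    print("shift(now axes) mm",(A.inv().apply(np.array(p)-o["eef_pos"])*1000).round(1),"rotvec",(A.inv()*B).as_rotvec().round(4))
E
python3 - <<'E'
from h import *
f=np.array([.5613,.003,.0437]);b=np.array([.5847,-.0918,.0125]); P=f+14/103*(b-f)-.003*EZ
B=ori(104,17.5); z=B.as_matrix()[:,2]; T=P+.005*z; print("P",P,"z",z.round(3),"TCP",T,"pre",T-.08*z); go2(T-.08*z,B)
w=cam("wrist"); print("scoop",ray(w,429,224,.02),"bottle edge",ray(w,400,290,.1))
E
```

```text
P [ 0.56448058 -0.00988544  0.03645922] z [-0.073  0.292 -0.954] TCP [ 0.56411685 -0.00842657  0.03169064] pre [ 0.56993663 -0.03176845  0.10798799]
shift(now axes) mm [-50.8  65.3  46.7] rotvec [ 0.0764  0.3004 -0.4804]
scoop [ 0.69678428 -0.06097465  0.02      ] bottle edge [ 0.62423857 -0.06923323  0.1       ]
```

drive_tool --series '[0, -25.4, 32.6, 0, 0, 0, 0, 0, -25.4, 32.7, 0, 0, 0, 0, 0, 0, 0, 20, 0.0191, 0.0751, -0.1201, 0, 0, 0, 0, 0.0191, 0.0751, -0.1201, 0, 0, 0, 0, 0.0191, 0.0751, -0.1201, 0, 0, 0, 0, 0.0191, 0.0751, -0.1201, 0, 0, 0, 0, 0, 0, 0]' --force 120

```text
t: 11.7
eef_pos: [0.5703, -0.0338, 0.134]
tool_rot: [-0.12, 0.61, 0.777, 0.094]
contact_force: [0.4, 0.4, 0.4]
gripper_width: 0.498
```

```bash
python3 - <<'E'
from h import *
st(); P=np.array([.56448,-.00989,.03646]); B=ori(104,17.5); z=B.as_matrix()[:,2]; T=P+.005*z; go2(T-.04*z,B); go2(T,B)
w=cam("wrist"); cv2.imwrite("pics/w7.png",w["pixels"])
bw=brown(w); print(bw[0],bw[1].round(1).tolist(),bw[2]); print(proj(w,[P,P+B.apply([.014,0,-.01]),P+B.apply([-.091,0,-.01])]).round(0))
E
```

```text
t 11.7 pos [ 0.5703 -0.0338  0.134 ] quat [-0.12   0.61   0.777  0.094] F [0.4 0.4 0.4] w 0.498
q [ 0.637  0.592 -0.714  1.778  0.093  0.973  0.183]
shift(now axes) mm [-5.9  0.1 65.4] rotvec [ 0.0007 -0.0004 -0.0048]
shift(now axes) mm [-5.900e+00  1.000e-01  1.054e+02] rotvec [ 0.0007 -0.0004 -0.0048]
[ 239  182   27   98 2396] [[252.0, 182.0], [252.0, 279.0]] [np.float32(26.0), np.float32(97.0)]
[[251. 197.]
 [251. 185.]
 [252. 286.]]
```

View pics/w7.png

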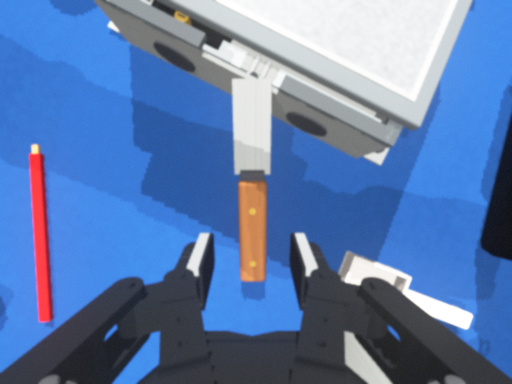

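The wrist view shows the knife leaning with its tip in the slot at about (252,80), the handle at (252,182–279) centred between the fingers, and the lid slightly open. I'll take a deeper grasp this time.

drive_tool --series '[0, -5.9, 0, 35, 0, 0, 0, 0, 0, 0, 40, 0, 0, 0, 0, 0, 0, 20, 0, 0, 0, 0, 0, 0, 10, 0, 0, 0, 0, 0, 0, 0, 0, 0, 0]' --force 120

```text
t: 12.38
eef_pos: [0.5637, -0.0056, 0.0332]
tool_rot: [-0.12, 0.608, 0.779, 0.093]
contact_force: [1.1, 0.2, -0.0]
gripper_width: 0.503
```

drive_tool --series '[-1, 0, 0, 0, 0, 0, 0, -1, 0, 0, 0, 0, 0, 0, -1, 0, 0, 0, 0, 0, 0, -1, 0, 0, 0, 0, 0, 0]'

```text
t: 12.88
eef_pos: [0.5649, -0.0067, 0.0344]
tool_rot: [-0.119, 0.609, 0.779, 0.094]
contact_force: [-1.1, -1.6, 6.5]
gripper_width: 0.258
```

drive_tool --series '[-1, 0, 0, -4, 0, 0, 0, -1, -15, 0, 0, 0, 0, 0, -1, -20, 0, -5, 0, 0, 0, -1, -15, 0, -30, 0, 0, 0, -1, 0, 0, -40, 0, 0, 0, -1, 0, 0, 0, 0, 0, 0, -1, 0, 0, 0, 0, 0, 0]'

```text
t: 13.75
eef_pos: [0.5805, -0.0768, 0.0924]
tool_rot: [-0.12, 0.609, 0.779, 0.093]
contact_force: [-1.5, 0.2, -1.7]
gripper_width: 0.26
```

```bash
cat >> h.py <<'E'
from scipy.optimize import least_squares
def blade(c):
    "knife tip & direction in the tool frame, from the pale blade's outline in the wrist image"
    im=c["pixels"]; hsv=cv2.cvtColor(im,cv2.COLOR_BGR2HSV)
    m=((hsv[...,1]<75)&(hsv[...,2]>110)).astype(np.uint8); m[:,:190]=0;m[:,315:]=0
    b=brown(c,(200,100,310,384)); bot_=b[0][1]; m[bot_:]=0
    r=[]
    for y in range(bot_-20,5,-1):
        xs=np.where(m[y])[0]
        if 25<len(xs)<100: r.append((y,xs.min()-.5,xs.max()+.5))
        elif len(r)>20: break
    r=np.array(r); L=np.polyfit(r[3:-3,0],r[3:-3,1],1); Q=np.polyfit(r[3:-3,0],r[3:-3,2],1); yt=r[-1,0]-.5; yh=b[0][1]-.5
    o=bot.get_obs(); A=R.from_quat(np.roll(o["tool_rot"],-1)); T=np.array(o["eef_pos"])
    ym=yt*.3+r[0,0]*.7
    def f(p):
        tx,ty,tz,pit,yaw=p; d=np.array([np.cos(pit)*np.cos(yaw),np.sin(yaw),np.sin(pit)]); n=np.array([-np.sin(yaw),np.cos(yaw),0]); tip=np.array([tx,ty,tz])
        e=[]
        pts=proj(c,T+A.apply([tip-k*d+s*n*.016 for k in(0,.07) for s in(1,-1)]))
        s=sorted(pts[:2].tolist())+sorted(pts[2:].tolist())
        for (u,v),l in zip(s,(L,Q,L,Q)): e.append(u-np.polyval(l,v))
        hv=proj(c,T+A.apply([tip-.085*d+np.array([0,0,-.01])]))[0,1]
        return e+[pts[:2,1].mean()-yt,hv-yh,ty*0]
    s=least_squares(f,[.1,0,.0,0,0]); print("rows",yt,yh,"tip tool mm",(s.x[:3]*1000).round(1),"pitch(+down),yaw",np.degrees(s.x[3:]).round(1),"res",s.fun.round(1))
    return s.x
E
python3 - <<'E'
from h import *
st(); w=cam("wrist"); cv2.imwrite("pics/w8.png",w["pixels"]); b=brown(w,(200,100,310,384)); print(b[0],b[1].round(0).tolist()); blade(w)
go2(bx(0,-.24,.13),ori(76.25,0))
E
```

```text
t 13.75 pos [ 0.5805 -0.0768  0.0924] quat [-0.12   0.609  0.779  0.093] F [-1.5  0.2 -1.7] w 0.26
q [ 0.665  0.67  -0.679  1.751  0.138  0.946  0.237]
[ 230  226   45  110 4447] [[252.0, 226.0], [252.0, 335.0]]
rows 22.5 225.5 tip tool mm [108.7   6.6 -12.3] pitch(+down),yaw [6.5 5.9] res [-1.8  1.7 -2.4  2.7  1.3 -1.6  0. ]
shift(now axes) mm [ 48.4 -79.5 -24.3] rotvec [-0.0756 -0.2995  0.4802]
```

drive_tool --series '[-1, 0, 0, -24.3, 0, 0, 0, -1, 24.2, -39.7, 0, 0, 0, 0, -1, 24.2, -39.8, 0, 0, 0, 0, -1, 0, 0, 0, -0.0189, -0.0749, 0.12, -1, 0, 0, 0, -0.0189, -0.0749, 0.12, -1, 0, 0, 0, -0.0189, -0.0749, 0.12, -1, 0, 0, 0, -0.0189, -0.0749, 0.12, -1, 0, 0, 0, 0, 0, 0]'

```text
t: 14.8
eef_pos: [0.4938, -0.0551, 0.1305]
tool_rot: [0.0, 0.785, 0.62, 0.0]
contact_force: [-0.2, 0.4, -1.4]
gripper_width: 0.259
```

```bash
python3 - <<'E'
from h import *
st(); w=cam("wrist"); cv2.imwrite("pics/w9.png",w["pixels"]); b=brown(w,(200,100,310,384)); print(b[0],b[1].round(0).tolist()); blade(w)
go2(bx(0,-.24,.13),ori(76.25,0))
for th in (0,.1,.15,.2,.25,.3): print(th,proj(w,[lidp(th,-.131,.183),lidp(th,.131,.183)]).round(0).tolist())
g=cv2.cvtColor(w["pixels"],cv2.COLOR_BGR2GRAY); print(g[0:60:2,120].tolist(),g[0:60:2,400].tolist())
E
```

```text
t 14.8 pos [ 0.4938 -0.0551  0.1305] quat [0.    0.785 0.62  0.   ] F [-0.2  0.4 -1.4] w 0.259
q [ 0.427  0.359 -0.526  2.037  0.247  0.805 -0.478]
[ 229  226   46  110 4433] [[251.0, 226.0], [251.0, 335.0]]
rows 49.5 225.5 tip tool mm [101.2   0.5  -9.9] pitch(+down),yaw [-5.8  0.1] res [-0.1  0.1  0.9 -0.9 -0.2  0.3  0. ]
shift(now axes) mm [-1.6  0.1  0.4] rotvec [ 0.0002 -0.0011  0.0059]
0 [[35.0, -11.0], [470.0, -8.0]]
0.1 [[10.0, -26.0], [495.0, -23.0]]
0.15 [[-5.0, -37.0], [511.0, -34.0]]
0.2 [[-23.0, -50.0], [528.0, -47.0]]
0.25 [[-43.0, -66.0], [549.0, -62.0]]
0.3 [[-67.0, -86.0], [572.0, -82.0]]
[101, 98, 98, 101, 102, 101, 99, 99, 100, 96, 93, 76, 77, 77, 76, 79, 74, 77, 76, 74, 75, 75, 80, 80, 77, 78, 83, 102, 108, 106] [98, 98, 98, 99, 97, 98, 102, 99, 100, 95, 84, 77, 77, 78, 77, 75, 77, 76, 77, 77, 76, 74, 75, 75, 76, 77, 76, 75, 77, 78]
```

View pics/w9.png

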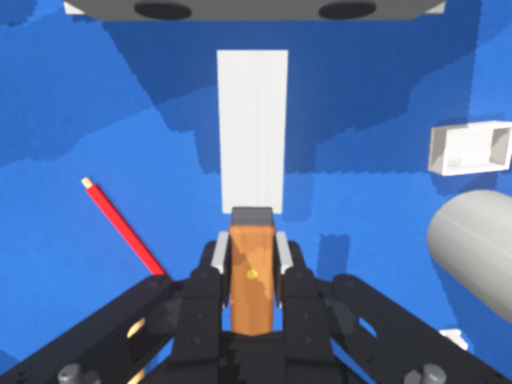

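The deep grip is good: the blade points straight ahead with its tip at wrist px (252,50), and the fit gives the tip 10 mm above TCP and 6° nose up. I'll insert again over the front rim, under the raised lid.

drive_tool --series '[-1, 0, 0, 25, 0, 0, 0, -1, 0, 0, 25, 0, 0, 0, -1, 20, 0, 0, 0, 0, 0, -1, 20, 0, 0, 0, 0, 0, -1, 16, 0, 0, 0, 0, 0, -1, 15, 0, 0, 0, 0, 0, -1, 0, 0, 0, 0, 0, 0]'

```text
t: 15.72
eef_pos: [0.5118, 0.0127, 0.0811]
tool_rot: [0.0, 0.786, 0.618, 0.001]
contact_force: [-0.5, -0.6, -1.5]
gripper_width: 0.258
```

drive_tool --series '[-1, 0.5, 0, -5, 0, 0, 0, -1, 0.5, 0, -5, 0, 0, 0, -1, 0.5, 0, -5, 0, 0, 0, -1, 1, 0, -5, 0, 0, 0, -1, 1, 0, -5, 0, 0, 0, -1, 0, 0, 0, 0, 0, 0]'

```text
t: 16.48
eef_pos: [0.5123, 0.0148, 0.1063]
tool_rot: [0.001, 0.787, 0.617, 0.001]
contact_force: [0.4, -1.8, -3.0]
gripper_width: 0.259
```

drive_tool --series '[-1, 2.6, 0, -9.7, 0, 0, 0, -1, 3.3, 0, -9.5, 0, 0, 0, -1, 3.8, 0, -9.3, 0, 0, 0, -1, 4.5, 0, -9, 0, 0, 0, -1, 5, 0, -8.7, 0, 0, 0, -1, 0, 0, 0, 0, 0, 0]'

```text
t: 17.23
eef_pos: [0.5177, 0.0349, 0.1534]
tool_rot: [0.001, 0.786, 0.618, 0.002]
contact_force: [-0.3, 1.1, -1.0]
gripper_width: 0.258
```

```bash
cat >> h.py <<'E'
def lidfit(c,save=None):
    "print lid-outline projections for several angles and the red-free pale area's extent in the scene view"
    for th in np.arange(0,1.95,.15): print(round(th,2),proj(c,[lidp(th,-.131,.183),lidp(th,.131,.183)]).round(0).astype(int).tolist(),end=" ")
    print()
E
python3 - <<'E'
from h import *
st(); w=cam("wrist"); b=brown(w,(200,100,310,384)); print(b[0],b[1].round(0).tolist())
E
```

```text
t 17.23 pos [0.5177 0.0349 0.1534] quat [0.001 0.786 0.618 0.002] F [-0.3  1.1 -1. ] w 0.258
q [ 0.267  0.361 -0.55   1.972  0.244  0.869 -0.651]
[ 229  226   46  110 4450] [[252.0, 226.0], [252.0, 335.0]]
```

```bash
python3 - <<'E'
from h import *
w=cam("wrist"); s=cam("scene")
hsv=cv2.cvtColor(w["pixels"],cv2.COLOR_BGR2HSV)
for th in (.2,.35,.45,.5,.55,.6): print(th,proj(w,[lidp(th,0,.183)]).round(0).tolist(), proj(s,[lidp(th,.131,.183),lidp(th,-.131,.183)]).round(0).tolist())
for u in(60,150,350,430): print(u,hsv[0:170:5,u,1].tolist(),hsv[0:170:5,u,2].tolist())
hs=cv2.cvtColor(s["pixels"],cv2.COLOR_BGR2HSV); m=((hs[...,1]<60)).astype(np.uint8); m[:,:270]=0; m[:, 400:]=0; m[:150]=0;m[300:]=0
n,l,S,ce=cv2.connectedComponentsWithStats(m);i=1+S[1:,4].argmax(); print(S[i]); cn=cv2.findContours((l==i).astype(np.uint8),0,2)[0]; cn=max(cn,key=cv2.contourArea); print(cv2.approxPolyDP(cn,4,True).reshape(-1,2).tolist())
E
```

```text
0.2 [[249.0, 142.0]] [[288.0, 232.0], [328.0, 177.0]]
0.35 [[248.0, 135.0]] [[292.0, 226.0], [331.0, 170.0]]
0.45 [[248.0, 124.0]] [[295.0, 222.0], [334.0, 167.0]]
0.5 [[248.0, 116.0]] [[297.0, 220.0], [336.0, 165.0]]
0.55 [[248.0, 105.0]] [[299.0, 219.0], [338.0, 163.0]]
0.6 [[247.0, 92.0]] [[301.0, 217.0], [340.0, 161.0]]
60 [2, 2, 3, 2, 1, 2, 2, 2, 2, 2, 1, 0, 5, 13, 14, 13, 14, 13, 16, 14, 117, 175, 179, 180, 176, 180, 184, 184, 189, 183, 183, 186, 187, 186] [241, 244, 241, 245, 244, 243, 243, 244, 245, 245, 247, 254, 203, 204, 203, 203, 202, 203, 164, 91, 126, 176, 178, 176, 149, 150, 176, 201, 200, 199, 202, 195, 196, 196]
150 [3, 3, 3, 2, 2, 3, 3, 3, 2, 3, 1, 1, 4, 13, 14, 13, 13, 12, 13, 8, 11, 19, 12, 4, 5, 16, 20, 24, 178, 178, 181, 175, 183, 184] [240, 240, 242, 243, 243, 244, 238, 235, 234, 237, 245, 252, 174, 202, 203, 202, 200, 208, 175, 97, 67, 54, 143, 193, 162, 128, 127, 129, 146, 145, 144, 150, 149, 150]
350 [2, 3, 6, 3, 3, 3, 6, 6, 2, 3, 2, 2, 11, 12, 9, 12, 12, 12, 15, 11, 10, 8, 6, 7, 14, 21, 18, 100, 178, 181, 185, 185, 187, 185] [230, 230, 229, 230, 230, 226, 220, 222, 227, 228, 245, 247, 187, 196, 194, 196, 197, 193, 120, 93, 225, 226, 220, 186, 129, 132, 130, 156, 175, 173, 175, 174, 175, 176]
430 [4, 3, 2, 2, 3, 5, 6, 5, 5, 3, 2, 2, 11, 13, 11, 12, 14, 15, 12, 23, 56, 97, 138, 168, 177, 181, 180, 181, 180, 186, 179, 183, 181, 185] [227, 230, 228, 230, 230, 224, 223, 222, 226, 228, 245, 243, 192, 194, 194, 195, 195, 189, 104, 89, 141, 163, 165, 167, 170, 172, 171, 169, 169, 166, 168, 170, 172, 171]
[ 270  150  118  150 9539]
[[287, 150], [281, 169], [288, 187], [298, 180], [296, 190], [315, 199], [288, 242], [283, 269], [293, 273], [298, 267], [339, 287], [332, 293], [270, 282], [270, 299], [359, 299], [348, 294], [387, 206], [371, 191], [369, 179], [356, 178], [340, 164], [321, 190], [301, 184], [299, 171], [307, 151], [322, 150]]
```

The lid's lower edge is at row ~93, which puts it at about 0.59 rad, so it is following the blade. The knife hasn't slipped. I'll continue along the arc.

drive_tool --series '[-1, 7.1, 0, -10.2, 0, 0, 0, -1, 7.8, 0, -9.6, 0, 0, 0, -1, 8.6, 0, -8.9, 0, 0, 0, -1, 9.3, 0, -8.2, 0, 0, 0, -1, 9.9, 0, -7.5, 0, 0, 0, -1, 10.5, 0, -6.6, 0, 0, 0, -1, 11, 0, -5.8, 0, 0, 0, -1, 11.4, 0, -4.9, 0, 0, 0, -1, 11.7, 0, -4, 0, 0, 0, -1, 12, 0, -3, 0, 0, 0, -1, 0, 0, 0, 0, 0, 0]'

```text
t: 18.75
eef_pos: [0.5405, 0.1323, 0.2214]
tool_rot: [0.0, 0.786, 0.618, 0.002]
contact_force: [-0.2, 0.2, -1.9]
gripper_width: 0.262
```

```bash
python3 - <<'E'
from h import *
o=st(); w=cam("wrist"); b=brown(w,(200,100,310,384)); print(b[0],b[1].round(0).tolist())
cv2.imwrite("pics/w10.png",w["pixels"]);cv2.imwrite("pics/s10.png",cam("scene")["pixels"])
p=o["eef_pos"]-C; y=p@EY+.101; h=o["eef_pos"][2]+.01-.08; print("tip y-hinge",y-.088,"h",h,"phi",np.arctan2(h,.088-y))
E
```

```text
t 18.75 pos [0.5405 0.1323 0.2214] quat [0.    0.786 0.618 0.002] F [-0.2  0.2 -1.9] w 0.262
q [ 0.127  0.346 -0.593  1.819  0.222  1.039 -0.788]
[ 229  225   46  111 4451] [[252.0, 225.0], [252.0, 335.0]]
tip y-hinge -0.031245873876870764 h 0.1514143251899679 phi 1.367292841753184
```

drive_tool --series '[-1, 12, 0, -1.5, 0, 0, 0, -1, 12, 0, -0.5, 0, 0, 0, -1, 12, 0, 0, 0, 0, 0, -1, 12, 0, 0.5, 0, 0, 0, -1, 12, 0, 1, 0, 0, 0, -1, 3, 0, 0, 0, 0, 0, -1, 0, 0, 0, 0, 0, 0]'

```text
t: 19.73
eef_pos: [0.555, 0.1919, 0.2215]
tool_rot: [0.001, 0.786, 0.618, 0.001]
contact_force: [-1.4, 0.8, -2.1]
gripper_width: 0.263
```

drive_tool --series '[-1, -20, 0, 0, 0, 0, 0, -1, -40, 0, 0, 0, 0, 0, -1, -50, 0, 0, 0, 0, 0, -1, -50, 0, 0, 0, 0, 0, -1, 0, 0, 0, 0, 0, 0]'

```text
t: 20.35
eef_pos: [0.5157, 0.0291, 0.2212]
tool_rot: [0.002, 0.789, 0.614, -0.001]
contact_force: [0.1, 0.3, -1.6]
gripper_width: 0.257
```

```bash
python3 - <<'E'
from h import *
o=st(); w=cam("wrist"); s=cam("scene"); t=cam("top"); b=brown(w,(200,100,310,384)); print(b[0],b[1].round(0).tolist())
cv2.imwrite("pics/w11.png",w["pixels"]);cv2.imwrite("pics/s11.png",s["pixels"]);cv2.imwrite("pics/t11.png",t["pixels"])
for th in(1.4,1.57,1.65,1.7,1.75,1.8,1.9): print(th,"top",proj(t,[lidp(th,.131,.183),lidp(th,-.131,.183)]).round(0).tolist(),"scene",proj(s,[lidp(th,.131,.183),lidp(th,-.131,.183)]).round(0).tolist())
# top view: lid's highest edge -> leftmost light pixels per row
hs=cv2.cvtColor(t["pixels"],cv2.COLOR_BGR2HSV); m=(hs[...,1]<70)
for v in range(110,225,12): print(v,"".join("#" if x else "." for x in m[v,60:215:2]))
hs=cv2.cvtColor(s["pixels"],cv2.COLOR_BGR2HSV)
m=(hs[...,1]<60)
for v in range(100,250,8): print(v,"".join("#" if x else "." for x in m[v,270:440:2]))
E
```

```text
t 20.35 pos [0.5157 0.0291 0.2212] quat [ 0.002  0.789  0.614 -0.001] F [ 0.1  0.3 -1.6] w 0.257
q [ 0.304  0.274 -0.569  1.907  0.177  1.01  -0.592]
[ 229  226   46  110 4441] [[252.0, 226.0], [252.0, 335.0]]
1.4 top [[121.0, 93.0], [84.0, 211.0]] scene [[354.0, 212.0], [389.0, 151.0]]
1.57 top [[107.0, 90.0], [69.0, 207.0]] scene [[368.0, 216.0], [401.0, 154.0]]
1.65 top [[100.0, 88.0], [62.0, 206.0]] scene [[375.0, 218.0], [407.0, 156.0]]
1.7 top [[96.0, 88.0], [58.0, 205.0]] scene [[379.0, 220.0], [410.0, 157.0]]
1.75 top [[93.0, 87.0], [54.0, 204.0]] scene [[383.0, 222.0], [414.0, 159.0]]
1.8 top [[89.0, 87.0], [50.0, 203.0]] scene [[387.0, 225.0], [417.0, 161.0]]
1.9 top [[83.0, 86.0], [44.0, 202.0]] scene [[395.0, 229.0], [424.0, 164.0]]
110 ...........#########################################################..........
122 .........#############################################################........
134 .......##################################################################.....
146 .....#####################################################################....
158 ...######
[... 1494 characters left out ...]
.............#####.......###########.............####.................
196 .........................#########################............####...................
204 ......................##################################...#####.....................
212 ....................###########################################......................
220 .................######################.#####################........................
228 ..............########################.####################..........................
236 ...........#############################################.............................
244 .........#############################################...............................
```

The lid stands at about 1.75 rad: top-view edge u≈74 at row 134, against 77 predicted for 1.75. Now I'll carry the knife back to where it lay.

```bash
python3 - <<'E'
from h import *
go2([.525,-.24,.1],ori(67.3,-5.8))
E
```

```text
shift(now axes) mm [-265.9   73.1  121.8] rotvec [ 0.0105 -0.1019  0.1556]
```

drive_tool --series '[-1, -53.2, 14.6, 0, 0, 0, 0, -1, -53.2, 14.6, 0, 0, 0, 0, -1, -53.2, 14.6, 0, 0, 0, 0, -1, -53.2, 14.6, 0, 0, 0, 0, -1, -53.1, 14.7, 0, 0, 0, 0, -1, 0, 0, 40, 0, 0, 0, -1, 0, 0, 40, 0, 0, 0, -1, 0, 0, 41.8, 0, 0, 0, -1, 0, 0, 0, 0.0105, -0.1019, 0.1556, -1, 0, 0, 0, 0, 0, 0]'

```text
t: 21.75
eef_pos: [0.5275, -0.2354, 0.0994]
tool_rot: [0.027, 0.829, 0.557, -0.042]
contact_force: [-0.3, 0.2, -1.5]
gripper_width: 0.262
```

```bash
python3 - <<'E'
from h import *
st(); w=cam("wrist"); x=blade(w); o=bot.get_obs(); A=R.from_quat(np.roll(o["tool_rot"],-1)); T=np.array(o["eef_pos"]); d=np.array([np.cos(x[3])*np.cos(x[4]),np.sin(x[4]),np.sin(x[3])])
tip=x[:3]; print("tip",T+A.apply(tip),"handle back",T+A.apply(tip-.19*d)); go2([.525,-.24,.03],ori(67.3,-5.8))
E
```

```text
t 21.75 pos [ 0.5275 -0.2354  0.0994] quat [ 0.027  0.829  0.557 -0.042] F [-0.3  0.2 -1.5] w 0.262
q [ 0.49   0.491 -0.303  1.886  0.327  0.828 -0.395]
rows 49.5 225.5 tip tool mm [102.3   0.7  -8.5] pitch(+down),yaw [-4.9  0.1] res [-0.   0.   0.8 -0.8 -0.2  0.3  0. ]
tip [ 0.56632226 -0.14238764  0.09815432] handle back [ 0.49425192 -0.31816925  0.10074135]
shift(now axes) mm [ 3.6 -0.7 69.9] rotvec [ 0.0006 -0.0017  0.0091]
```

drive_tool --series '[-1, -2, 0, 40, 0, 0, 0, -1, -2, 0, 28, 0, 0, 0, -1, 0, 0, 8, 0, 0, 0, -1, 0, 0, 0, 0, 0, 0]'

```text
t: 22.3
eef_pos: [0.5211, -0.2509, 0.025]
tool_rot: [0.028, 0.831, 0.554, -0.042]
contact_force: [-0.1, -0.2, -1.0]
gripper_width: 0.257
```

drive_tool --series '[-1, 0, 0, 4, 0, 0, 0, -1, 0, 0, 0, 0, 0, 0]'

```text
t: 22.55
eef_pos: [0.5212, -0.2509, 0.0213]
tool_rot: [0.028, 0.831, 0.554, -0.042]
contact_force: [-0.3, -0.1, -1.3]
gripper_width: 0.255
```

drive_tool --series '[-1, 0, 0, 3, 0, 0, 0, -1, 0, 0, 0, 0, 0, 0]'

```text
t: 22.8
eef_pos: [0.5205, -0.2511, 0.0176]
tool_rot: [0.028, 0.831, 0.554, -0.042]
contact_force: [-0.3, 0.3, -1.1]
gripper_width: 0.26
```

drive_tool --series '[-1, 0, 0, 2, 0, 0, 0, -1, 0, 0, 0, 0, 0, 0]'

```text
t: 23.05
eef_pos: [0.5203, -0.2513, 0.0154]
tool_rot: [0.028, 0.831, 0.554, -0.043]
contact_force: [1.0, -0.2, -0.4]
gripper_width: 0.26
```

drive_tool --series '[-1, 0, 0, 2, 0, 0, 0, -1, 0, 0, 0, 0, 0, 0]'

```text
t: 23.3
eef_pos: [0.5202, -0.2515, 0.0134]
tool_rot: [0.028, 0.831, 0.554, -0.043]
contact_force: [0.9, -0.3, -1.0]
gripper_width: 0.263
```

drive_tool --series '[-1, 0, 0, 2, 0, 0, 0, -1, 0, 0, 0, 0, 0, 0, -0.3, 0, 0, 0, 0, 0, 0, -0.1, 0, 0, 0, 0, 0, 0, 0, 0, 0, 0, 0, 0, 0, 0, 0, 0, -10, 0, 0, 0, 0, 0, 0, -40, 0, 0, 0, 0, 0, 0, -60, 0, 0, 0, 0, 0, 0, -60, 0, 0, 0, 0, 0, 0, 0, 0, 0, 0]'

```text
t: 24.55
eef_pos: [0.5308, -0.2359, 0.1869]
tool_rot: [0.032, 0.831, 0.554, -0.039]
contact_force: [1.2, -0.8, -0.6]
gripper_width: 0.497
```

```bash
python3 - <<'E'
from h import *
st(); w=cam("wrist"); cv2.imwrite("pics/w12.png",w["pixels"]); b=brown(w,(200,100,310,384)); print(b[0],b[1].round(0).tolist()); t=cam("top"); bt=brown(t,(200,120,360,260)); print("top",bt[0],[ray(t,*e,.015).round(3).tolist() for e in bt[1]])
print("wrist on bench",[ray(w,*e,.015).round(3).tolist() for e in b[1]])
go2(bx(-.02,-.02,.30),ori(76.25,0))
E
```

```text
t 24.55 pos [ 0.5308 -0.2359  0.1869] quat [ 0.032  0.831  0.554 -0.039] F [ 1.2 -0.8 -0.6] w 0.497
q [ 0.518  0.384 -0.335  1.818  0.27   0.985 -0.343]
[ 238  163   19   76 1380] [[247.0, 163.0], [247.0, 238.0]]Traceback (most recent call last):
  File "<stdin>", line 2, in <module>
  File "h.py", line 23, in brown
    n,l,s,ce=cv2.connectedComponentsWithStats(m); i=1+s[1:,4].argmax()
                                                      ~~~~~~~~~~~~~~^^
ValueError: attempt to get argmax of an empty sequence
```

```bash
python3 - <<'E'
from h import *
go2(bx(0,-.04,.25),ori(76.25,0))
E
```

```text
shift(now axes) mm [ 340.2 -130.4 -103.4] rotvec [-0.0065  0.1016 -0.1553]
```

drive_tool --series '[0, 0, 0, -51.7, 0, 0, 0, 0, 0, 0, -51.7, 0, 0, 0, 0, 48.6, -18.6, 0, 0, 0, 0, 0, 48.6, -18.6, 0, 0, 0, 0, 0, 48.6, -18.6, 0, 0, 0, 0, 0, 48.6, -18.6, 0, 0, 0, 0, 0, 48.6, -18.6, 0, 0, 0, 0, 0, 48.6, -18.6, 0, 0, 0, 0, 0, 48.6, -18.8, 0, 0, 0, 0, 0, 0, 0, 0, -0.0065, 0.1016, -0.1553, 0, 0, 0, 0, 0, 0, 0]'

```text
t: 26.02
eef_pos: [0.54, 0.1344, 0.2474]
tool_rot: [-0.001, 0.788, 0.616, -0.003]
contact_force: [0.9, -0.9, 0.1]
gripper_width: 0.507
```

```bash
python3 - <<'E'
from h import *
st(); w=cam("wrist"); cv2.imwrite("pics/w13.png",w["pixels"]); cv2.imwrite("pics/s13.png",cam("scene")["pixels"]); np.savez("w13.npz",**{k:np.array(w[k]) for k in w}); go2(bx(0,-.04,.25),ori(76.25,0))
print(proj(w,[bx(x,y,z) for x,y,z in((-.131,-.091,.08),(.131,-.091,.08),(-.131,.091,.08),(.131,.091,.08),(-.07,0,.076),(.05,-.07,.037))]).round(0).tolist())
t=cam("top"); hsv=cv2.cvtColor(t["pixels"],cv2.COLOR_BGR2HSV)
E
```

```text
t 26.02 pos [0.54   0.1344 0.2474] quat [-0.001  0.788  0.616 -0.003] F [ 0.9 -0.9  0.1] w 0.507
q [ 0.114  0.322 -0.579  1.784  0.195  1.099 -0.775]
shift(now axes) mm [ 1.8 -0.  -1.8] rotvec [-0.0037  0.0024 -0.0058]
[[145.0, 213.0], [361.0, 212.0], [123.0, 46.0], [382.0, 44.0], [190.0, 136.0], [290.0, 186.0]]
```

View pics/w13.png

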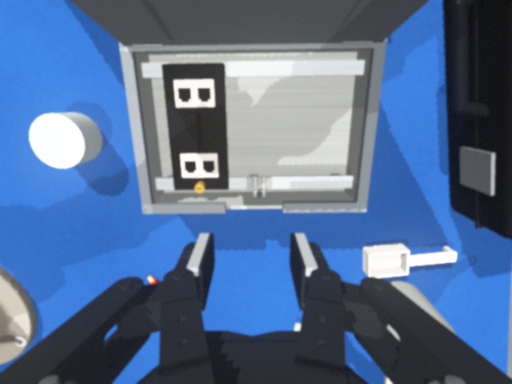

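The view into the box shows the black carrier plate at u≈163–228, the brass plunger at about (200,187), the catch clip at about (259,186) on the front rail, and the lid standing open behind.

```bash
python3 - <<'E'
from h import *
w=dict(np.load("w13.npz")); im=w["pixels"]; g=cv2.cvtColor(im,cv2.COLOR_BGR2GRAY)
hsv=cv2.cvtColor(im,cv2.COLOR_BGR2HSV)
for v in range(168,204,2): print(v,g[v,238:282].tolist())
m=((hsv[...,0]>10)&(hsv[...,0]<30)&(hsv[...,1]>90)); m[:170]=0;m[205:]=0;m[:,:180]=0;m[:,225:]=0; ys,xs=np.where(m); print("brass",xs.mean(),ys.mean(),xs.min(),xs.max(),ys.min(),ys.max())
def xb(u,v,z): p=ray(w,u,v,z)-C; return np.round([p@EX,p@EY],4)
for z in(.05,.06,.07): print(z,"brass",xb(xs.mean(),ys.mean(),z))
for v in(80,120,145): 
    r=np.where(g[v,150:245]<45)[0]+150; a,b=r.min()-.5,r.max()+.5; print(v,a,b,xb(a,v,.047),xb(b,v,.047))
for z in(.037,.045,.055): print("clip 259,186",z,xb(259,186,z))
print("web rows",g[100:150:4,185:212].tolist())
E
```

```text
168 [188, 189, 190, 187, 186, 186, 188, 186, 187, 189, 188, 186, 188, 187, 188, 188, 187, 186, 188, 186, 189, 188, 186, 188, 187, 187, 188, 187, 185, 189, 188, 186, 187, 188, 188, 188, 188, 186, 187, 190, 189, 188, 189, 187]
170 [188, 187, 187, 186, 187, 188, 186, 189, 188, 187, 187, 188, 186, 188, 188, 188, 187, 187, 187, 187, 185, 187, 188, 185, 186, 187, 187, 188, 187, 188, 187, 187, 187, 187, 186, 188, 187, 188, 188, 187, 188, 188, 186, 188]
172 [186, 186, 189, 185, 187, 187, 187, 186, 187, 185, 187, 184, 185, 185, 180, 182, 186, 183, 184, 183, 185, 184, 186, 186, 187, 183, 186, 187, 187, 185, 183, 186, 186, 185, 186, 186, 186, 188, 186, 186, 186, 185, 183, 183]
174 [186, 186, 184, 185, 184, 185, 185, 183, 184, 183, 180, 172, 163, 158, 156, 155, 155, 154, 154, 161, 173, 181, 183, 184, 183, 182, 182, 181, 182, 182, 181, 181, 183, 181, 183, 182, 181, 184, 183, 182, 183, 184, 184, 180]
176 [180, 182, 182, 182, 182, 181, 185, 183, 179, 173, 170, 160, 150, 144, 146, 151, 160, 160, 156, 154, 160, 166, 167, 167, 175, 181, 180, 175, 173, 173, 173, 176, 178, 185, 196, 204, 208, 203, 207, 
[... 2613 characters left out ...]
, 121, 121, 122, 122, 120, 121, 121, 118, 118, 122, 120, 119, 118, 120, 120, 121, 120, 122, 122, 122, 119]
202 [201, 200, 198, 195, 175, 148, 130, 121, 122, 121, 119, 122, 119, 122, 123, 121, 122, 120, 122, 119, 122, 121, 123, 121, 120, 119, 119, 120, 122, 122, 123, 122, 120, 119, 121, 121, 122, 120, 119, 121, 119, 122, 120, 117]
brass 199.50420168067228 186.60504201680672 194 205 180 193
0.05 brass [-0.0684 -0.0671]
0.06 brass [-0.0664 -0.0642]
0.07 brass [-0.0644 -0.0612]Traceback (most recent call last):
  File "<stdin>", line 9, in <module>
    return umr_minimum(a, axis, None, out, keepdims, initial, where)
ValueError: zero-size array to reduction operation minimum which has no identity
```

```bash
python3 - <<'E'
from h import *
w=dict(np.load("w13.npz")); im=w["pixels"]; g=cv2.cvtColor(im,cv2.COLOR_BGR2GRAY)
def xb(u,v,z): p=ray(w,u,v,z)-C; return np.round([p@EX,p@EY],4)
for v in(70,120,140,146,180): 
    r=g[v,150:250].astype(int); d=np.diff(r); a=150+d[:30].argmin()+.5; b=150+50+d[50:].argmax()+.5; print(v,a,b,xb(a,v,.047)[0],xb(b,v,.047)[0],"mid",(xb(a,v,.047)[0]+xb(b,v,.047)[0])/2,"w",xb(b,v,.047)[0]-xb(a,v,.047)[0])
for z in(.037,.042): print("clip",z,xb(246.3,183,z),xb(271.8,183,z),xb(259,183,z))
# box inner walls check at rim: left/right
for v in(100,150): print(v,[int(x) for x in g[v,118:150:1]],[int(x) for x in g[v,350:388]])
for v in (112,116,120,124,128,132,136): print(v,g[v,180:216].tolist())
E
```

```text
70 162.5 224.5 -0.103 -0.0318 mid -0.0674 w 0.07119999999999999
120 167.5 226.5 -0.1026 -0.0313 mid -0.06695 w 0.0713
140 169.5 226.5 -0.1024 -0.0321 mid -0.06725 w 0.0703
146 169.5 226.5 -0.1031 -0.0323 mid -0.0677 w 0.0708
180 173.5 228.5 -0.1021 -0.0311 mid -0.06659999999999999 w 0.071
clip 0.037 [-0.0085 -0.0662] [ 0.0254 -0.0662] [ 0.0084 -0.0662]
clip 0.042 [-0.0084 -0.0647] [ 0.0251 -0.0648] [ 0.0083 -0.0648]
100 [125, 122, 125, 125, 127, 124, 126, 128, 153, 179, 194, 196, 200, 197, 197, 198, 197, 198, 194, 176, 134, 94, 89, 100, 106, 109, 108, 108, 108, 109, 112, 109] [190, 181, 160, 127, 105, 100, 97, 98, 99, 95, 97, 96, 96, 97, 92, 82, 75, 84, 104, 123, 128, 128, 128, 128, 129, 127, 127, 125, 123, 118, 115, 116, 120, 119, 119, 121, 120, 122]
150 [128, 128, 129, 127, 131, 129, 125, 125, 124, 126, 125, 126, 124, 124, 132, 154, 182, 194, 199, 199, 200, 201, 199, 202, 201, 188, 156, 109, 89, 96, 105, 109] [113, 111, 112, 112, 113, 109, 110, 110, 110, 103, 90, 87, 104, 134, 146, 151, 151, 154, 153, 151, 151, 151, 143, 125, 107, 97, 95, 96, 95, 92, 92, 94, 95, 93, 92, 95, 94, 91]
[... 343 characters left out ...]
 52, 53, 52, 55, 51, 48, 48, 43, 43, 39, 40, 45, 49, 51, 47, 48, 51, 49, 49, 51, 51, 48, 48, 50, 51, 47]
124 [60, 58, 59, 56, 59, 58, 52, 51, 53, 51, 51, 49, 48, 47, 45, 47, 46, 43, 43, 43, 40, 44, 45, 47, 50, 49, 46, 48, 49, 52, 47, 51, 48, 51, 50, 48]
128 [60, 58, 59, 57, 54, 54, 50, 46, 46, 48, 48, 49, 46, 46, 48, 45, 47, 42, 42, 42, 41, 43, 46, 46, 47, 51, 48, 50, 51, 49, 48, 48, 49, 47, 48, 49]
132 [57, 52, 52, 52, 51, 53, 51, 50, 50, 50, 47, 49, 48, 46, 49, 46, 49, 42, 43, 38, 43, 45, 42, 49, 45, 47, 49, 46, 46, 47, 48, 48, 48, 48, 50, 49]
136 [52, 51, 50, 52, 52, 53, 53, 51, 52, 50, 49, 47, 44, 46, 48, 46, 45, 43, 42, 40, 40, 46, 45, 48, 48, 48, 49, 48, 49, 48, 48, 49, 47, 49, 48, 47]
```

```bash
python3 - <<'E'
from h import *
go2(bx(-.067,-.002,.11),ori(76.25,0)); go2(bx(-.067,-.002,.072),ori(76.25,0))
E
```

```text
shift(now axes) mm [ 39.2 -66.9 138.7] rotvec [-0.0032  0.0017 -0.0049]
shift(now axes) mm [ 39.3 -66.8 176.7] rotvec [-0.0032  0.0017 -0.0049]
```

drive_tool --series '[-0.05, 19.6, -33.4, 0, 0, 0, 0, -0.05, 19.6, -33.4, 0, 0, 0, 0, -0.05, 0, 0, 45, -0.003, 0.002, -0.005, -0.05, 0, 0, 45, 0, 0, 0, -0.05, 0, 0, 45, 0, 0, 0, -0.05, 0, 0, 25, 0, 0, 0, -0.05, 0, 0, 10, 0, 0, 0, -0.05, 0, 0, 0, 0, 0, 0]' --force 60

```text
t: 27.18
eef_pos: [0.4858, 0.1906, 0.0793]
tool_rot: [-0.0, 0.785, 0.619, 0.001]
contact_force: [-0.2, 0.6, -0.6]
gripper_width: 0.48
```

```bash
python3 - <<'E'
from h import *
o=st(); p=np.array(o["eef_pos"])-C; print("box xyz",(p@EX).round(4),(p@EY).round(4),p[2].round(4)); go2(bx(-.067,-.002,.072),ori(76.25,0))
E
```

```text
t 27.18 pos [0.4858 0.1906 0.0793] quat [-0.     0.785  0.619  0.001] F [-0.2  0.6 -0.6] w 0.48
q [-0.055  0.482 -0.543  2.015  0.363  0.737 -1.057]
box xyz -0.0667 -0.0006 0.0793
shift(now axes) mm [-1.5 -0.3  7.3] rotvec [ 0.0007 -0.0018  0.0039]
```

drive_tool --series '[-0.05, 0, 0, 4, 0, 0, 0.004, -0.05, 0, 0, 4, 0, 0, 0, -0.05, 0, 0, 0, 0, 0, 0]'

```text
t: 27.55
eef_pos: [0.4857, 0.1906, 0.0715]
tool_rot: [-0.0, 0.786, 0.618, 0.001]
contact_force: [-0.5, 0.2, -0.1]
gripper_width: 0.473
```

drive_tool --series '[-1, 0, 0, 0, 0, 0, 0, -1, 0, 0, 0, 0, 0, 0, -1, 0, 0, 0, 0, 0, 0, -1, 0, 0, 0, 0, 0, 0, -1, 0, 0, 0, 0, 0, 0]'

```text
t: 28.18
eef_pos: [0.4863, 0.191, 0.0719]
tool_rot: [-0.0, 0.786, 0.618, 0.002]
contact_force: [0.8, -0.4, 6.3]
gripper_width: 0.001
```

The fingers shut on nothing, with 6 N upward, so they slid off the web's top. It's the same short-tip effect as with the knife. I'll reopen and go deeper, feeling for the plate.

drive_tool --series '[-1, 0, 0, -20, 0, 0, 0, -0.1, 0, 0, 0, 0, 0, 0, -0.1, 0, 0, 0, 0, 0, 0, -0.1, 0, 0, 0, 0, 0, 0, -0.1, 0, 0, 0, 0, 0, 0, -0.1, 0, 0, 10, 0, 0, 0, -0.1, 0, 0, 10, 0, 0, 0, -0.1, 0, 0, 4, 0, 0, 0, -0.1, 0, 0, 0, 0, 0, 0]'

```text
t: 29.3
eef_pos: [0.4853, 0.1906, 0.0668]
tool_rot: [-0.0, 0.786, 0.618, 0.001]
contact_force: [0.1, -0.6, 0.6]
gripper_width: 0.448
```

drive_tool --series '[-0.1, 0, 0, 3, 0, 0, 0, -0.1, 0, 0, 0, 0, 0, 0]'

```text
t: 29.55
eef_pos: [0.4857, 0.1907, 0.0643]
tool_rot: [-0.0, 0.786, 0.618, 0.001]
contact_force: [-0.3, -1.1, -0.5]
gripper_width: 0.453
```

drive_tool --series '[-0.1, 0, 0, 2, 0, 0, 0, -0.1, 0, 0, 0, 0, 0, 0]'

```text
t: 29.8
eef_pos: [0.4857, 0.1907, 0.0623]
tool_rot: [-0.0, 0.786, 0.618, 0.001]
contact_force: [-0.2, -0.0, 0.1]
gripper_width: 0.452
```

drive_tool --series '[-1, 0, 0, -1, 0, 0, 0, -1, 0, 0, 0, 0, 0, 0, -1, 0, 0, 0, 0, 0, 0, -1, 0, 0, 0, 0, 0, 0, -1, 0, 0, 0, 0, 0, 0]'

```text
t: 30.42
eef_pos: [0.486, 0.1907, 0.0637]
tool_rot: [-0.0, 0.786, 0.618, 0.002]
contact_force: [-0.4, -0.1, 4.6]
gripper_width: 0.116
```

```bash
python3 - <<'E'
from h import *
for i in range(2):
    o=st(); w=cam("wrist")
p=np.array(o["eef_pos"])-C; print("box xyz",(p@EX).round(4),(p@EY).round(4),p[2].round(4))
cv2.imwrite("pics/w14.png",w["pixels"])
im=w["pixels"]; hsv=cv2.cvtColor(im,cv2.COLOR_BGR2HSV); m=((hsv[...,0]>10)&(hsv[...,0]<30)&(hsv[...,1]>90)); ys,xs=np.where(m); print("brass",len(xs)); print(proj(w,[bx(-.067,-.07,.06)]))
E
```

```text
t 30.43 pos [0.486  0.1907 0.0637] quat [-0.     0.786  0.618  0.002] F [-0.4 -0.1  4.6] w 0.116
q [-0.069  0.505 -0.529  2.024  0.385  0.706 -1.078]
t 30.48 pos [0.4859 0.1907 0.0637] quat [-0.     0.786  0.618  0.002] F [-1.4 -0.5  5.2] w 0.114
q [-0.069  0.505 -0.529  2.024  0.385  0.706 -1.078]
box xyz -0.0666 -0.0004 0.0637
brass 467
[[250.10299159 332.70341595]]
```

The web is gripped (width 0.116). I'll slide most of the way, then step with force readings.

drive_tool --series '[-1, 0, 0, -1, 0, 0, 0, -1, 0, 10, 0, 0, 0, 0, -1, 0, 15, 0, 0, 0, 0, -1, 0, 15, 0, 0, 0, 0, -1, 0, 13, 0, 0, 0, 0, -1, 0, 5, 0, 0, 0, 0, -1, 0, 0, 0, 0, 0, 0]'

```text
t: 31.4
eef_pos: [0.5434, 0.1772, 0.0639]
tool_rot: [-0.001, 0.787, 0.618, 0.002]
contact_force: [1.6, 5.0, -12.3]
gripper_width: 0.116
```

```bash
cat >> h.py <<'E'
def web():
    "mean box-x of TCP and force along box x, over a few readings"
    a=[]
    for i in range(3):
        o=bot.get_obs(); a.append([(np.array(o["eef_pos"])-C)@EX*1000,np.array(o["contact_force"])@EX,np.array(o["contact_force"])@EY,o["contact_force"][2],o["gripper_width"]]); im=cam("wrist")
    print("t",round(o["t"],2),"x mm, Fx, Fy, Fz, w",np.mean(a,0).round(2))
    c=im; hsv=cv2.cvtColor(c["pixels"],cv2.COLOR_BGR2HSV); m=((hsv[...,0]>10)&(hsv[...,0]<30)&(hsv[...,1]>90)).astype(np.uint8)
    n,l,s,ce=cv2.connectedComponentsWithStats(m); print("brass",[(s[i,4],ce[i].round(1).tolist()) for i in range(1,n) if s[i,4]>60])
E
python3 -c "from h import *; web()"
```

```text
t 31.5 x mm, Fx, Fy, Fz, w [ -7.66   1.18   5.13 -12.43   0.12]
brass [(np.int32(460), [252.4, 320.7])]
```

drive_tool --series '[-1, 0.3, 0, 0.7, 0, 0, 0, -1, 0, 0, 0, 0, 0, 0]'

```text
t: 31.8
eef_pos: [0.5431, 0.1772, 0.0639]
tool_rot: [-0.0, 0.786, 0.618, 0.002]
contact_force: [0.6, 4.0, -6.7]
gripper_width: 0.111
```

```bash
python3 -c "from h import *; web()"
```

```text
t 31.9 x mm, Fx, Fy, Fz, w [-7.94  0.59  4.13 -6.83  0.11]
brass [(np.int32(454), [252.4, 320.7])]
```

drive_tool --series '[-1, 0.4, 0, 0.7, 0, 0, 0, -1, 0, 3, 0, 0, 0, 0, -1, 0, 0, 0, 0, 0, 0]'

```text
t: 32.33
eef_pos: [0.546, 0.1766, 0.0638]
tool_rot: [0.0, 0.787, 0.618, 0.002]
contact_force: [-0.9, 0.4, 5.8]
gripper_width: 0.114
```

drive_tool --series '[-1, 0, 2, 0, 0, 0, 0, -1, 0, 0, 0, 0, 0, 0]'

```text
t: 32.58
eef_pos: [0.5476, 0.1762, 0.0638]
tool_rot: [0.0, 0.787, 0.618, 0.002]
contact_force: [-1.7, 0.1, 6.7]
gripper_width: 0.113
```

drive_tool --series '[-1, 0, 1, 0, 0, 0, 0, -1, 0, 0, 0, 0, 0, 0]'

```text
t: 32.83
eef_pos: [0.5478, 0.1762, 0.0638]
tool_rot: [-0.0, 0.786, 0.618, 0.001]
contact_force: [-3.2, 0.5, 8.7]
gripper_width: 0.115
```

drive_tool --series '[-1, 0, 1, 0, 0, 0, 0, -1, 0, 0, 0, 0, 0, 0]'

```text
t: 33.08
eef_pos: [0.5483, 0.176, 0.0637]
tool_rot: [-0.0, 0.786, 0.618, 0.001]
contact_force: [-5.3, 1.0, 9.7]
gripper_width: 0.118
```

drive_tool --series '[-1, 0, 1, 0, 0, 0, 0, -1, 0, 0, 0, 0, 0, 0]'

```text
t: 33.33
eef_pos: [0.5486, 0.176, 0.0637]
tool_rot: [-0.001, 0.786, 0.618, 0.0]
contact_force: [-7.7, -1.2, 11.2]
gripper_width: 0.118
```

drive_tool --series '[-1, 0, 1, -0.6, 0, 0, 0, -1, 0, 0, 0, 0, 0, 0]'

```text
t: 33.58
eef_pos: [0.5486, 0.176, 0.0637]
tool_rot: [-0.001, 0.786, 0.618, -0.0]
contact_force: [-7.8, 1.2, 8.5]
gripper_width: 0.118
```

drive_tool --series '[-1, 0, 1, 0, 0, 0, 0, -1, 0, 0, 0, 0, 0, 0]'

```text
t: 33.83
eef_pos: [0.5488, 0.1759, 0.0637]
tool_rot: [-0.001, 0.786, 0.618, -0.001]
contact_force: [-10.0, 1.2, 11.3]
gripper_width: 0.115
```

drive_tool --series '[-1, 0, 1, 0, 0, 0, 0, -1, 0, 0, 0, 0, 0, 0]'

```text
t: 34.08
eef_pos: [0.5522, 0.1751, 0.0638]
tool_rot: [-0.0, 0.786, 0.618, 0.001]
contact_force: [-0.6, 0.7, 2.5]
gripper_width: 0.115
```

drive_tool --series '[-1, 0, 1.5, 0, 0, 0, 0, -1, 0, 0, 0, 0, 0, 0]'

```text
t: 34.33
eef_pos: [0.5553, 0.1744, 0.0638]
tool_rot: [0.0, 0.787, 0.618, 0.002]
contact_force: [1.1, 1.2, 2.7]
gripper_width: 0.119
```

drive_tool --series '[-1, 0, 1, 0, 0, 0, 0, -1, 0, 0, 0, 0, 0, 0]'

```text
t: 34.58
eef_pos: [0.5562, 0.1742, 0.0638]
tool_rot: [0.0, 0.787, 0.618, 0.002]
contact_force: [2.2, -0.4, 1.8]
gripper_width: 0.114
```

drive_tool --series '[-1, 0, 1, 0, 0, 0, 0, -1, 0, 0, 0, 0, 0, 0]'

```text
t: 34.83
eef_pos: [0.5569, 0.174, 0.0638]
tool_rot: [-0.0, 0.786, 0.618, 0.002]
contact_force: [2.3, 0.5, 3.0]
gripper_width: 0.112
```

drive_tool --series '[-1, 0, 1, 0, 0, 0, 0, -1, 0, 0, 0, 0, 0, 0]'

```text
t: 35.08
eef_pos: [0.5572, 0.1739, 0.0638]
tool_rot: [-0.0, 0.786, 0.618, 0.001]
contact_force: [1.1, -1.5, 4.0]
gripper_width: 0.112
```

```bash
python3 -c "from h import *; web()"
```

```text
t 35.17 x mm, Fx, Fy, Fz, w [ 6.66  0.73 -0.75  5.22  0.11]
brass [(np.int32(461), [252.3, 320.9])]
```

drive_tool --series '[-1, 0, 0.8, 0, 0, 0, 0, -1, 0, 0, 0, 0, 0, 0]'

```text
t: 35.48
eef_pos: [0.5576, 0.1739, 0.0638]
tool_rot: [-0.0, 0.786, 0.618, 0.001]
contact_force: [-1.2, -0.7, 6.4]
gripper_width: 0.113
```

```bash
python3 -c "from h import *; web()"
```

```text
t 35.58 x mm, Fx, Fy, Fz, w [ 7.08 -1.33 -0.49  6.18  0.11]
brass [(np.int32(458), [252.3, 320.8])]
```

drive_tool --series '[-1, 0, 0.8, -0.6, 0, 0, 0, -1, 0, 0, 0, 0, 0, 0]'

```text
t: 35.88
eef_pos: [0.5581, 0.1737, 0.0638]
tool_rot: [-0.001, 0.786, 0.618, 0.001]
contact_force: [-0.8, 0.3, 0.7]
gripper_width: 0.114
```

```bash
python3 -c "from h import *; web()"
```

```text
t 35.98 x mm, Fx, Fy, Fz, w [ 7.58 -1.43  0.76  0.29  0.11]
brass [(np.int32(452), [252.3, 320.6])]
```

drive_tool --series '[-1, 0, 0.8, 0, 0, 0, 0, -1, 0, 0, 0, 0, 0, 0]'

```text
t: 36.28
eef_pos: [0.5588, 0.1735, 0.0638]
tool_rot: [-0.001, 0.786, 0.618, 0.001]
contact_force: [-2.7, 1.3, -1.7]
gripper_width: 0.114
```

```bash
python3 -c "from h import *; web()"
```

```text
t 36.38 x mm, Fx, Fy, Fz, w [ 8.31 -3.15  1.42 -1.42  0.11]
brass [(np.int32(457), [252.3, 320.7])]
```

drive_tool --series '[-1, 0, -1.2, 0, 0, 0, 0, -1, 0, 0, 0, 0, 0, 0]'

```text
t: 36.67
eef_pos: [0.5586, 0.1736, 0.0639]
tool_rot: [-0.0, 0.786, 0.618, 0.001]
contact_force: [0.1, 2.3, -6.2]
gripper_width: 0.114
```

```bash
python3 -c "from h import *; web()"
```

```text
t 36.77 x mm, Fx, Fy, Fz, w [ 8.08  0.33  2.86 -7.87  0.11]
brass [(np.int32(459), [252.4, 320.8])]
```

drive_tool --series '[-1, 0, -0.8, 0, 0, 0, 0, -1, 0, 0, 0, 0, 0, 0]'

```text
t: 37.08
eef_pos: [0.5576, 0.1738, 0.0639]
tool_rot: [-0.0, 0.786, 0.618, 0.001]
contact_force: [1.2, 2.9, -11.1]
gripper_width: 0.113
```

```bash
python3 -c "from h import *; web()"
```

```text
t 37.17 x mm, Fx, Fy, Fz, w [  7.01   1.07   3.34 -11.49   0.11]
brass [(np.int32(456), [252.3, 320.7])]
```

drive_tool --series '[-1, 0.4, 0.3, 1.0, 0, 0, 0, -1, 0, 0, 0, 0, 0, 0]'

```text
t: 37.48
eef_pos: [0.5582, 0.1737, 0.0638]
tool_rot: [0.0, 0.786, 0.618, 0.001]
contact_force: [-1.7, -0.5, -1.2]
gripper_width: 0.112
```

```bash
python3 - <<'E'
from h import *
web()
s=cam("scene"); t=cam("top"); w=cam("wrist")
# lid still up (top view edge), knife on bench
hs=cv2.cvtColor(t["pixels"],cv2.COLOR_BGR2HSV); m=(hs[...,1]<70)
for v in(134,158): print(v,"lid left u",60+np.where(m[v,60:])[0][0])
for th in(1.57,1.75): print(th,proj(t,[lidp(th,.131,.183),lidp(th,-.131,.183)]).round(0).tolist())
b=brown(s,(150,185,260,240)); print("knife handle scene",b[0],[ray(s,*e,.012).round(3).tolist() for e in b[1]])
E
```

```text
t 37.58 x mm, Fx, Fy, Fz, w [ 7.68 -0.94 -1.24 -0.12  0.12]
brass [(np.int32(453), [252.3, 320.7])]
134 lid left u 66
158 lid left u 66
1.57 [[107.0, 90.0], [69.0, 207.0]]
1.75 [[93.0, 87.0], [54.0, 204.0]]
knife handle scene [179 190  20  13 140] [[0.486, -0.339, 0.012], [0.517, -0.263, 0.012]]
```

```bash
python3 - <<'E'
from h import *
t=cam("top")["pixels"]; s=cam("scene")["pixels"]
for a,v in((cv2.imread("pics/t11.png"),"old"),(t,"new")):
    m=cv2.cvtColor(a,cv2.COLOR_BGR2HSV)[...,1]<70
    for r in(110,122,134,146,158,182,206): print(v,r,"".join("#" if x else "." for x in m[r,50:130]))
a=cv2.imread("pics/s13.png")
for a,v in((a,"old"),(s,"new")):
    m=cv2.cvtColor(a,cv2.COLOR_BGR2HSV)[...,1]<60
    for r in(172,188,204,220): print(v,r,"".join("#" if x else "." for x in m[r,370:430]))
E
```

```text
old 110 ................................################################################
old 122 ............................####################################################
old 134 ........................########################################################
old 146 ....................############################################################
old 158 ................################################################################
old 182 ........########################################################################
old 206 ...........#####################################################################
new 110 ................................##########################################......
new 122 ...................#############################################################
new 134 ................################################################################
new 146 ....................############################################################
new 158 ................################################################################
new 182 ........########################################################################
new 206 ...........#####################################################################
old 172 ......................................####..................
old 188 ##.........................########.........................
old 204 ############......##########................................
old 220 #####################.......................................
new 172 ......................................####..................
new 188 ##.........................########.........................
new 204 ############......##########................................
new 220 #####################.......................................
```

```bash
python3 -c "
from h import *
print(bot.hand_in()); st()"
```

```text
the job is handed in; nothing more can be done
None
the job is handed in; nothing more can be done
```

I handed the job in at about 38 s of the 72 s allowed. The lid is up, the knife is back on the bench, and the carrier is seated in the catch clip with the gripper still holding its web.

- **Lid:** I levered it up with the knife blade and swung it past upright to about 1.75 rad. It was standing in the same place in the last top and scene views.
- **Knife:** it went wrong twice. The first grip closed over the handle, and on the first lift the knife slipped out and leaned in the slot with the lid part-open. I gripped it again deeper, finished opening the lid with the blade, and laid the knife back at its old spot. A last check found its handle on the bench there.
- **Carrier:** my first grip on the web also closed on nothing, so I gripped again lower.
    - **Ridge and click:** sliding along +x, the force rose to about 10 N at the ridge, dropped, and then the carrier was pulled forward by about 2 N.
    - **In the notch:** nudging to both sides put the middle of the notch at about x = +7.2 mm in box axes, and I stopped at +7.7 mm. The push along the rail there was under 1 N, and I did not go on to the second ridge.
- **Checks that disagreed:** the earlier camera estimate put the notch about 1.5 mm further on, at +8.9 mm. I trusted the force readings over it.
- **Not checked:** I did not measure the other bench items at the end. My moves stayed clear of them.

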